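# Nest the kidney dishes and dock the scrapers

### The arm

A 7-joint arm with a two-finger parallel gripper is mounted at the origin on the work surface. World frame = base frame: x ahead of the robot, y to its left, z up, the work surface at z = 0. Lengths are in mm, angles in rad, forces in N, time in s.
With the tool pointing down it reaches from about 400 to 875 mm from the base axis. Payload 4.4 kg.
Tool frame: the origin (TCP) lies between the finger pads; the fingertips stand 11 mm ahead of it and the grasp point (between the pads) lies 8 mm behind it; y points along the fingers, x is the direction in which the jaws open and shut, and the axes are right-handed (so a half turn about y gives the same grasp; the last joint's range is limited). The gripper opens to 85 mm and grips with 20 to 120 N. Pads are 22 mm wide; open, the fingers measure 114 mm over their backs; the gripper's body (76 mm by 85 mm) begins 54 mm behind the grasp point. The pads swing forward as they close: fully open they stand 13 mm farther back than shut.
Start: joints at [-1.373, 0.628, 0.038, 1.517, -0.027, 0.996, -0.02], TCP at [169.464, 627.535, 242.313] pointing down, gripper open.
Joint ranges: [-3.06, 3.06], [-0.37, 2.12], [-1.25, 1.32], [0.18, 2.47], [-1.1, 4.24], [0.23, 1.98], [-2.94, 2.94]. Speed limits (rad/s): [2.57, 2.57, 3.14, 3.14, 3.14, 3.14, 3.14].

### API

Orientations are given as [roll, pitch, yaw] about the fixed x, y, z axes, in that order (R = Rz(yaw) Ry(pitch) Rx(roll)).
In Python, from cell import * gives the robot as it stands.
- The arm moves only by the shell command python3 -m jog 'ROWS'. ROWS is JSON, a list of rows, each an object of numbers: "x", "y", "z": the shift along the tool's x, y, z in mm; "ax", "ay", "az": the turn, a rotation vector about the tool's x, y, z in rad; "grip": the finger opening in mm, from 0 to 85.4. In form: [{"x": .., "y": .., "z": .., "ax": .., "ay": .., "az": .., "grip": ..}, ...]. A call has 1 to 5 rows; each row is the pose to reach, as a shift and turn from the pose commanded when the call began, along the tool's axes at that moment; what a row does not reach only later rows make up. A row lasts 1/10 s, in which the tool goes at most 50 mm and 8.59 degrees, less where a joint would pass 70% of its speed; a pose out of reach is approached as far as the arm can. A call with a gripper value outside its range is refused whole. The fingers move at their own pace and stop on an object; the grip force is fixed at half the most. Time passes only in rows, so rows that repeat a pose let the fingers close. It gives the time, the measured TCP pose, the force and the opening at its end, in the units of the state.
- read_state(): the state, without advancing time (a new reading comes with each control period).
- get_image(name): name is "side" or "top" or "wrist"; returns a dict with "color" (400x640x3 uint8, red, green, blue), "vfov" (degrees; the focal length in pixels is half the picture's height over the tangent of half this angle, whatever the lens; pixels are square), "cx", "cy" (the principal point, pixels), "k1" (the pictures are not rectified: a ray, as slopes to the right and down, at radius r is drawn at 1 + k1 r^2 times it, then the intrinsics apply), "camera_from_world" (4x4, takes a point from world to camera coordinates). Camera axes: x right, y down, z forward; pixel columns grow to the right and rows downward; lengths in mm; the calibration is good to about 2 mm. A picture is of the moment at which its call begins. There is no depth.
- finish_job(): hands the job in, once; it reports no verdict.
The state is a dict: "clock": time; "qpos": joint angles; "qd": joint speeds; "tau": joint torques, N m; "eef_pos": TCP position; "tool_rot": TCP orientation; "force": force on the tool from outside, world axes, zero at the start; "torque": the same for the moment, N m; "width": finger opening in mm.
Only numpy, scipy, OpenCV 4.12 (cv2) and the standard library are available. Lean on these libraries where they do the work, as an engineer would, in place of code of your own. Each camera call takes 0.05 s, during which the arm holds its last target.

### The job

Clear the bench after sample preparation: nest every loose kidney dish into the stack that starts with the dish fixed on the rubber mat, each turned the same way round as the one below so that it sinks right in and sits level, and slide each scraper blade first into a slot of its own in the white dock until it is fully home. Do not let the arm push against the small jar or the small amber bottle standing among the dishes.

Things in the scene. Friction and masses are not known exactly. Their poses are not given: they have to be found in the camera images.
- base_dish: (all sizes here in mm) the bottom dish: the same kidney dish and frame as the loose ones, fixed on a rubber mat 120 x 170, 4 thick; origin at the top of the mat, so its rim is 46 above the bench
- base_dish_bulge (a point): point on the rim top of the bottom dish in the middle of its bulging side, at x = 29, y = 0, z = 42 in the dish's frame
- dish0: loose kidney-shaped white plastic dish, upright on the bench, 123 long, 68 wide, 42 high, 0.12 kg; may be absent. Origin: under the middle of its waist, at foot level; x towards the bulging side, y along it, z up. All dishes are alike. Rim: upright lip, z = 32 to 42, x = -29 to 29 at the waist: pinch it there along x; the wall slopes in to a foot 22 wide
- dish0_bulge (a point): point on the rim top of dish0 in the middle of its bulging side, at x = 29, y = 0, z = 42 in the dish's frame
- dish1: another such dish, same frame; may be absent. Plan of the rim: a band 58 wide bent round an arc of radius 60 centred at x = -60, y = 0, from -33 to +33 degrees, with round ends
- dish1_bulge (a point): point on the rim top of dish1 in the middle of its bulging side, at x = 29, y = 0, z = 42 in the dish's frame
- dish2: another such dish, same frame; may be absent. Nested the same way round, a dish stands 14 higher than the one below, its lip 4 clear above the lower lip, with 3 play all round; turned otherwise it will not sink in
- dish2_bulge (a point): point on the rim top of dish2 in the middle of its bulging side, at x = 29, y = 0, z = 42 in the dish's frame
- dish3: another such dish, same frame; may be absent
- dish3_bulge (a point): point on the rim top of dish3 in the middle of its bulging side, at x = 29, y = 0, z = 42 in the dish's frame
- scraper0: flat scraper lying flat, 150 long, alike on both faces, 0.11 kg; origin at half length and half thickness (9 above the bench), x along it to the blade's tip. White handle 20 wide, 18 thick, x = -75 to 15, gripped across y at about x = -30; steel blade 46 wide, 4 thick at mid thickness, x = 15 to 75, its last 13 tapering to 32 wide
- scraper0_tip (a point): middle of the blade's tip edge, x = 75 in the scraper's frame
- scraper1: the other scraper, the same as scraper0
- scraper1_tip (a point): middle of the blade's tip edge, x = 75 in the scraper's frame
- dock: fixed white block 133 wide, 64 deep, 36 high, two letterbox slots 62 apart in its front; origin on the bench under the middle of the front face, x into the block, z up. Each slot is 53 wide, 12 high (4 to 16 above the bench: a scraper slides in with its handle on or just above the bench), 52 deep to a solid stop; fully home, the handle begins 8 in front of the block
- slot0_end (a point): middle of the back stop of the left (+y) slot, 52 behind the middle of its mouth, 9 above the bench
- slot1_end (a point): middle of the back stop of the right (-y) slot, 52 behind the middle of its mouth, 9 above the bench
- jar: bystander: small clear jar with orange lid, 32 across, 50 high, among the dishes; origin under its centre
- reagent: bystander: small amber bottle, 32 across, 55 high, among the dishes; origin under its centre

How it is judged:
By the outcome, as a careful person would: the job done as asked, in the order asked, and still so for the second after the job is handed in, with the robot touching nothing.
Of dish0, dish1, dish2, dish3 only 3 to 4 are there at a start; the rules pass over those that are not, and their reading is None.
At some moment in a run one of dish0, dish1, dish2, dish3, scraper0, scraper1 may be knocked a few centimetres aside while the robot is not near it.
Once in a run the grip may slacken for a moment while it holds something.
It also fails if it takes over 208 s, if anything falls off the work surface, if the arm or the gripper's body presses on something with over 40 N, if the wrist force passes 120 N, or if a joint passes its speed limit or range.

## Working session

There is one attempt and no reset: what is moved stays moved. The work goes in short steps, Python scripts to look and compute and a shell command to move; the robot and the scene stay as the last step left them, time stands still between calls to the robot, and variables do not carry over. Pictures are saved under pics/ and viewed, and the job is handed in when it is done.

```bash
ls; mkdir -p pics
python3 - <<'E'
from cell import *
import cv2,json
s=read_state();print(s)
for n in ["side","top","wrist"]:
    im=get_image(n);cv2.imwrite(f"pics/{n}0.png",im["color"][:,:,::-1])
    print(n,{k:v for k,v in im.items() if k!="color"})
E
```

```text
pics
{'clock': 0.0, 'qpos': array([-1.3727918 ,  0.6293727 ,  0.03844348,  1.51838562, -0.02700095,
        0.99629916, -0.02001445]), 'qd': array([-0.00126513,  0.00032861, -0.00107314, -0.00024201,  0.00096014,
       -0.00049357, -0.00057423]), 'tau': array([ 5.15475858e-04, -5.63413775e+01,  1.22641649e+00, -1.93442345e+01,
        1.10007939e-02,  1.05906386e-02,  1.24755939e-06]), 'eef_pos': array([169.3031439 , 626.92495478, 241.36625298]), 'tool_rot': array([-1.57082399,  0.00194653,  1.30697517]), 'force': array([-0.16483291, -0.25210761, -0.22598079]), 'torque': array([ 0.04289311, -0.03431611, -0.03418677]), 'width': 85.39658930558339}
side {'vfov': 43.86736274105885, 'cx': 323.9513360919283, 'cy': 192.4604587723854, 'k1': -0.09887209037754505, 'camera_from_world': array([[-9.17948816e-01, -3.96493986e-01,  1.27471664e-02,
         5.24423414e+02],
       [-3.15015280e-01,  7.09028730e-01, -6.30906993e-01,
         2.39075231e+02],
       [ 2.41112721e-01, -5.83155879e-01, -7.75753747e-01,
         1.07069454e+03],
       [ 0.00000000e+00,  0.00000000e+00,  0.00000000e+00,
[... 280 characters left out ...]
19351e-02, -2.41463114e-01,
         6.03958666e+02],
       [ 2.41052121e-01, -1.42508842e-02, -9.70407537e-01,
         1.27155434e+03],
       [ 0.00000000e+00,  0.00000000e+00,  0.00000000e+00,
         1.00000000e+00]])}
wrist {'vfov': 68.97390645054537, 'cx': 312.26104703659007, 'cy': 196.6866211102919, 'k1': -0.0352271246694431, 'camera_from_world': array([[ 2.59466059e-01,  9.65750561e-01, -1.79382919e-03,
        -6.47989592e+02],
       [ 9.31861643e-01, -2.49872590e-01,  2.63054306e-01,
        -3.54338763e+01],
       [ 2.53596615e-01, -6.99252648e-02, -9.64779360e-01,
         3.78024808e+02],
       [ 0.00000000e+00,  0.00000000e+00,  0.00000000e+00,
         1.00000000e+00]])}
```

View pictures.

View pics/top0.png

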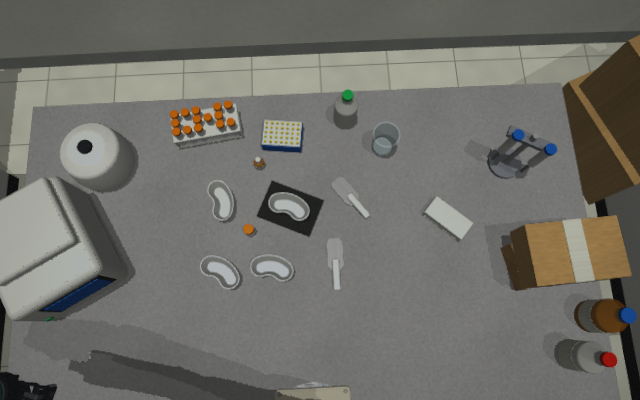

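View pics/side0.png

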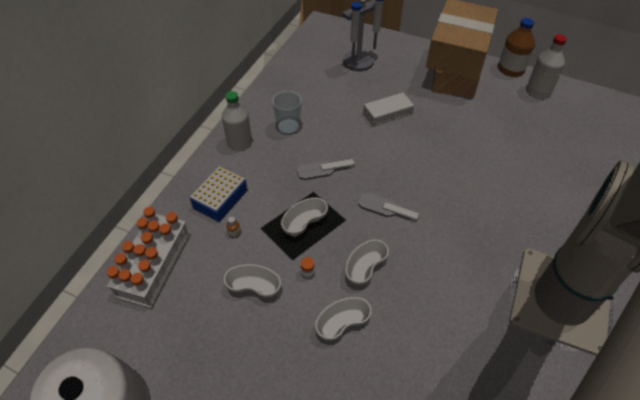

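View pics/wrist0.png

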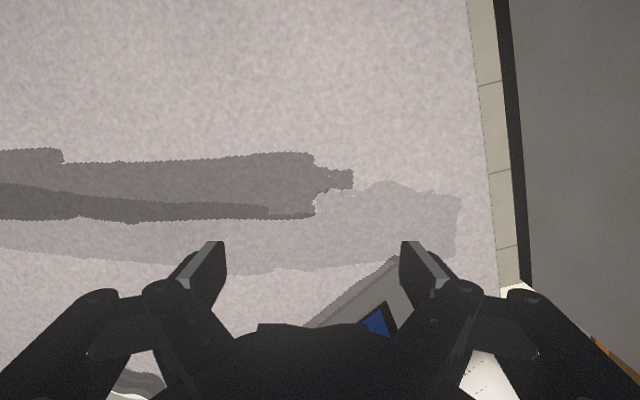

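Run:
```python
import cv2
im=cv2.imread("pics/top0.png")
c=im[140:300,190:390]; cv2.imwrite("pics/top0c.png",cv2.resize(c,None,fx=4,fy=3.75,interpolation=cv2.INTER_CUBIC)[:600])
im=cv2.imread("pics/side0.png")
c=im[80:350,200:450]; cv2.imwrite("pics/side0c.png",cv2.resize(c,None,fx=2.2,fy=2.2,interpolation=cv2.INTER_CUBIC)[:600])
```

```text
(no output)
```

View pics/top0c.png

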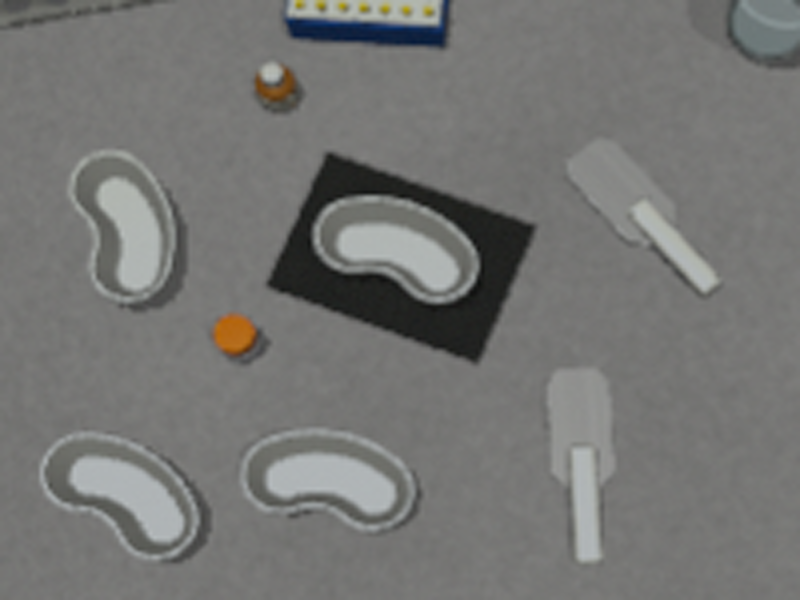

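View pics/side0c.png

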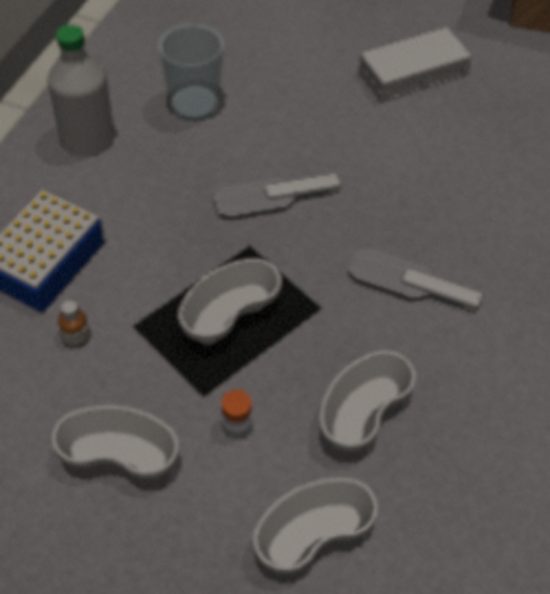

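```bash
cat > h.py <<'E'
import numpy as np,cv2
from cell import *
def cam(im):
    h=im["color"].shape[0]; f=h/2/np.tan(np.radians(im["vfov"])/2)
    K=np.array([[f,0,im["cx"]],[0,f,im["cy"]],[0,0,1.]]); D=np.array([im["k1"],0,0,0.])
    return K,D,np.array(im["camera_from_world"])
def cast(im,px,z):
    K,D,T=cam(im); p=np.asarray(px,float).reshape(-1,1,2)
    n=cv2.undistortPoints(p,K,D)[:,0]; d=np.c_[n,np.ones(len(n))]@T[:3,:3]
    c=-T[:3,:3].T@T[:3,3]
    return c+d*((z-c[2])/d[:,2])[:,None]
def proj(im,P):
    K,D,T=cam(im); r,_=cv2.Rodrigues(T[:3,:3])
    return cv2.projectPoints(np.asarray(P,float).reshape(-1,1,3),r,T[:3,3],K,D)[0][:,0]
def bgr(im): return np.ascontiguousarray(im["color"][:,:,::-1])
# plan outline of dish rim, dish frame
def plan(r=29):
    a=np.radians(np.linspace(-33,33,60)); o=np.c_[-60+(60+r)*np.cos(a),(60+r)*np.sin(a)]
    b=np.radians(np.linspace(33,213,60)); e=np.array([-60+60*np.cos(a[-1]),60*np.sin(a[-1])])
    p=e+r*np.c_[np.cos(b),np.sin(b)]
    i=np.c_[-60+(60-r)*np.cos(a[::-1]),(60-r)*np.sin(a[::-1])]
    q=p[::-1]*[1,-1]
    return np.r_[o,p,i,q]
def moments(P):
    m=cv2.moments(np.round(P*1).astype(np.float32).reshape(-1,1,2)) if 0 else cv2.moments(P.astype(np.float32).reshape(-1,1,2))
    c=np.array([m["m10"],m["m01"]])/m["m00"]
    return abs(m["m00"]),c,np.array([[m["mu20"],m["mu11"]],[m["mu11"],m["mu02"]]])/m["m00"]
A0,C0,_=moments(plan())
def dishpose(P):
    """P Nx2 world outline -> origin, yaw of x axis (to the bulge), area, extents"""
    A,c,S=moments(P); w,V=np.linalg.eigh(S); x=V[:,0]
    h=cv2.convexHull(P.astype(np.float32)); hc=moments(h[:,0])[1]
    if (c-hc)@x<0: x=-x     # hull fills the waist: hull centroid lies on waist side
    y=np.array([-x[1],x[0]]); o=c-C0[0]*x
    q=(P-o)@np.c_[x,y]
    return o,np.arctan2(x[1],x[0]),A,np.r_[q.min(0),q.max(0)]
def brightmask(im,off=18):
    g=cv2.cvtColor(bgr(im),cv2.COLOR_BGR2GRAY); hsv=cv2.cvtColor(bgr(im),cv2.COLOR_BGR2HSV)
    return g,hsv
def tool(s):
    from scipy.spatial.transform import Rotation as R
    return R.from_euler("xyz",s["tool_rot"]).as_matrix()
def goto(x,y,z,yaw):
    """shift in tool axes and turn from current pose to pose w/ tool y down & given yaw"""
    from scipy.spatial.transform import Rotation as R
    s=read_state(); M=tool(s)
    d=M.T@(np.array([x,y,z])-s["eef_pos"]); T=R.from_euler("xyz",[-np.pi/2,0,yaw]).as_matrix()
    rv=R.from_matrix(M.T@T).as_rotvec()
    print("at",np.round(s["eef_pos"],1),"rot",np.round(s["tool_rot"],3),"shift",np.round(d,1),"turn",np.round(rv,3),"rows>=",round(max(np.linalg.norm(d)/50,np.degrees(np.linalg.norm(rv))/8.59),1),"q7",round(s["qpos"][6],2))
E
python3 - <<'E'
from h import *
for n in ["top","side"]:
    im=get_image(n);T=im["camera_from_world"];print(n,-T[:3,:3].T@T[:3,3])
print(A0,C0)
im=get_image("top");g=cv2.cvtColor(bgr(im),cv2.COLOR_BGR2GRAY)
for x,y in [(212,265),(220,270),(300,240),(355,190)]:print(g[y,x])
m=(g>140).astype(np.uint8)
cs,_=cv2.findContours(m,cv2.RETR_EXTERNAL,cv2.CHAIN_APPROX_NONE)
for c in cs:
    if 150<cv2.contourArea(c)<3000:
        b=cv2.boundingRect(c)
        if 130<b[1]<300 and 190<b[0]<500:
            P=cast(im,c[:,0],42)[:,:2];o,a,A,e=dishpose(P);print(b,cv2.contourArea(c),o.round(1),round(a,3),round(A),e.round(1))
E
```

```text
top [ 278.50081963  -17.99546617 1379.7749484 ]
side [298.54812954 662.80133708 974.74462337]
6649.248642670521 [-5.81076624e+00 -1.13984646e-15]
179
180
118
121
(207, 262, 29, 23) 298.5 [433.9 232.2] -0.638 2352 [-24.7 -45.7  12.7  45.6]
(256, 261, 33, 16) 300.5 [438.4  92.3] -0.239 2374 [-24.7 -45.3  13.5  46.5]
(327, 239, 16, 51) 437.0 [450.6 -88.2] -1.562 3500 [-26.3 -86.5  16.1  55.6]
(274, 200, 31, 18) 276.0 [611.3  37.4] -0.406 2389 [-25.5 -45.6  13.2  46.7]
(425, 196, 48, 43) 884.0 [ 548.5 -414.9] 2.415 7614 [-36.9 -65.   25.2  65. ]
(214, 187, 16, 31) 266.5 [633.3 228.2] -1.339 2334 [-24.3 -46.3  13.   46.3]
```

Run:
```python
from h import *
s=read_state();M=tool(s);im=get_image("wrist");T=im["camera_from_world"]
c=-T[:3,:3].T@T[:3,3]
print("cam in tool",M.T@(c-s["eef_pos"]));print("cam axes in tool (rows x,y,z)",(T[:3,:3]@M).round(3))
goto(520,110,400,0.0)
goto(520,110,400,-0.4)
```

```text
cam in tool [  -1.10120718 -131.37579064   66.11093425]
cam axes in tool (rows x,y,z) [[ 1.     0.     0.001]
 [ 0.001 -0.263 -0.965]
 [ 0.     0.965 -0.263]]
at [169.5 627.4 242.1] rot [-1.571  0.     1.307] shift [-408.2 -157.7 -473.3] turn [ 0.     1.307 -0.   ] rows>= 12.9 q7 -0.02
at [169.5 627.4 242.1] rot [-1.571  0.     1.307] shift [-408.2 -157.7 -473.3] turn [ 0.     1.707 -0.   ] rows>= 12.9 q7 -0.02
```

```bash
R='{"x":-408,"y":-158,"z":-473,"ax":0,"ay":1.307,"az":0}'; echo; python3 -m jog '[{"x":-408,"y":-158,"z":-473,"ay":1.307},{"x":-408,"y":-158,"z":-473,"ay":1.307},{"x":-408,"y":-158,"z":-473,"ay":1.307},{"x":-408,"y":-158,"z":-473,"ay":1.307},{"x":-408,"y":-158,"z":-473,"ay":1.307}]'; python3 -c "
from h import *
goto(520,110,400,0)"
```

```text
at [169.5 627.4 242.1] rot [-1.571  0.     1.307] shift [-408.2 -157.7 -473.3] turn [ 0.     1.307 -0.   ] rows>= 12.9 q7 -0.02$[0]: bad value
```

```bash
python3 -m jog '[{"x":-40,"y":-16,"z":-28,"ax":0,"ay":0.13,"az":0,"grip":85}]'; python3 -m jog '[{"x":-300,"y":-100,"z":-100,"ay":0.13}]';python3 -m jog '[{"x":-30,"ay":0.6}]'
```

```text
clock: 0.45
eef_pos: [181.3, 586.1, 254.9]
tool_rot: [-1.567, 0.001, 1.182]
force: [1.0, -0.7, 0.4]
width: 84.8$[0]: bad value
$[0]: bad value
```

```bash
python3 -m jog '[{"x":-300,"y":-100,"z":-100,"ax":0,"ay":0.6,"az":0,"grip":85}]'; python3 -c "
from h import *
goto(520,110,400,0)"
```

```text
clock: 0.55
eef_pos: [184.7, 534.3, 272.2]
tool_rot: [-1.573, -0.0, 1.019]
force: [0.8, -0.1, 0.6]
width: 85.1
at [184.7 534.3 272.2] rot [-1.573 -0.     1.019] shift [-185.7 -126.8 -508.2] turn [2.000e-03 1.019e+00 1.000e-03] rows>= 11.1 q7 -0.2
```

All keys are required; large targets are fine. Continue.

```bash
python3 -m jog '[{"x":-186,"y":-127,"z":-508,"ax":0,"ay":1.019,"az":0,"grip":85},{"x":-186,"y":-127,"z":-508,"ax":0,"ay":1.019,"az":0,"grip":85},{"x":-186,"y":-127,"z":-508,"ax":0,"ay":1.019,"az":0,"grip":85},{"x":-186,"y":-127,"z":-508,"ax":0,"ay":1.019,"az":0,"grip":85},{"x":-186,"y":-127,"z":-508,"ax":0,"ay":1.019,"az":0,"grip":85}]'; python3 -c "
from h import *
goto(520,110,400,0)"
```

```text
clock: 1.05
eef_pos: [335.4, 343.8, 330.9]
tool_rot: [-1.57, -0.001, 0.271]
force: [1.5, 0.2, -0.0]
width: 84.9
at [335.4 343.8 330.9] rot [-1.57e+00 -1.00e-03  2.71e-01] shift [ 115.3  -69.3 -274.6] turn [-0.001  0.271  0.   ] rows>= 6.1 q7 -0.44
```

```bash
python3 -m jog '[{"x":115,"y":-69,"z":-274,"ax":0,"ay":0.271,"az":0,"grip":85},{"x":115,"y":-69,"z":-274,"ax":0,"ay":0.271,"az":0,"grip":85},{"x":115,"y":-69,"z":-274,"ax":0,"ay":0.271,"az":0,"grip":85},{"x":115,"y":-69,"z":-274,"ax":0,"ay":0.271,"az":0,"grip":85},{"x":115,"y":-69,"z":-274,"ax":0,"ay":0.271,"az":0,"grip":85}]'; python3 -m jog '[{"x":46,"y":-14,"z":-44,"ax":0,"ay":0.0,"az":0,"grip":85},{"x":46,"y":-14,"z":-44,"ax":0,"ay":0.0,"az":0,"grip":85}]'; python3 -c "
from h import *
goto(520,110,400,0)
im=get_image('wrist');cv2.imwrite('pics/w1.png',bgr(im))"
```

```text
clock: 1.55
eef_pos: [487.4, 153.7, 387.4]
tool_rot: [-1.57, -0.001, 0.006]
force: [0.2, 0.3, 0.2]
width: 84.8
clock: 1.75
eef_pos: [536.1, 106.1, 402.1]
tool_rot: [-1.573, -0.005, -0.001]
force: [0.7, -0.6, 0.2]
width: 85.0
at [536.1 106.1 402.1] rot [-1.573e+00 -5.000e-03 -1.000e-03] shift [-16.1   2.    3.9] turn [ 0.002 -0.001  0.005] rows>= 0.3 q7 -0.04
```

View pics/w1.png

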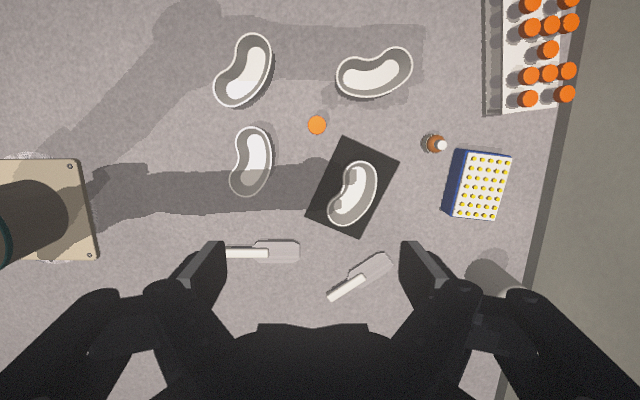

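Run:
```python
from h import *
im=get_image("wrist");b=bgr(im);g=cv2.cvtColor(b,cv2.COLOR_BGR2GRAY)
g4=cv2.resize(g,None,fx=2,fy=2,interpolation=cv2.INTER_CUBIC)
m=cv2.adaptiveThreshold(g4,255,cv2.ADAPTIVE_THRESH_MEAN_C,cv2.THRESH_BINARY,31,-16)
v=cv2.resize(b,None,fx=2,fy=2,interpolation=cv2.INTER_CUBIC)
cs,_=cv2.findContours(m,cv2.RETR_EXTERNAL,cv2.CHAIN_APPROX_NONE)
cv2.imwrite("pics/w1m.png",m[0:520,380:1100]);cv2.imwrite("pics/w1v.png",v[0:520,380:1100])
for c in cs:
    if cv2.contourArea(c)>1500: print(cv2.boundingRect(c),cv2.contourArea(c))
```

```text
(916, 699, 87, 101) 2220.0
(213, 699, 122, 101) 2391.0
(1061, 554, 219, 219) 2284.5
(0, 472, 475, 273) 5219.5
(423, 470, 534, 208) 9298.0
(654, 321, 101, 132) 8508.0
(0, 320, 161, 63) 1811.5
(905, 305, 120, 137) 11098.0
(193, 263, 615, 252) 6709.5
(456, 252, 88, 144) 9070.5
(671, 92, 156, 104) 11294.5
(423, 64, 120, 152) 11371.0
(1004, 0, 122, 569) 12426.5
(970, 0, 13, 228) 1555.5
```

View pics/w1m.png

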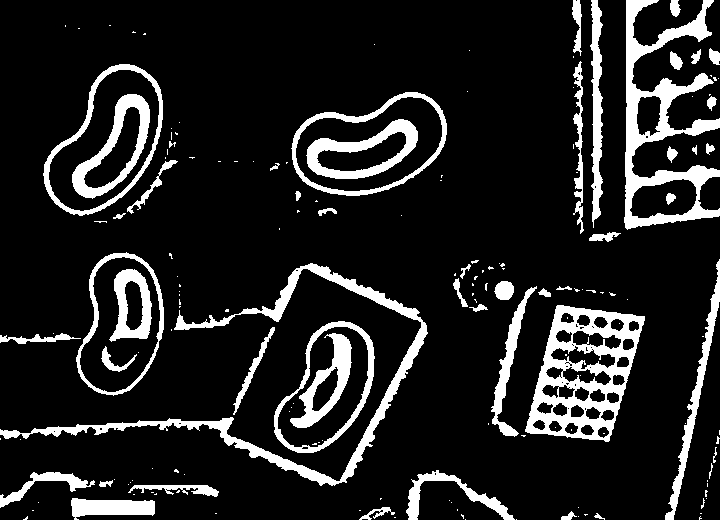

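View pics/w1v.png

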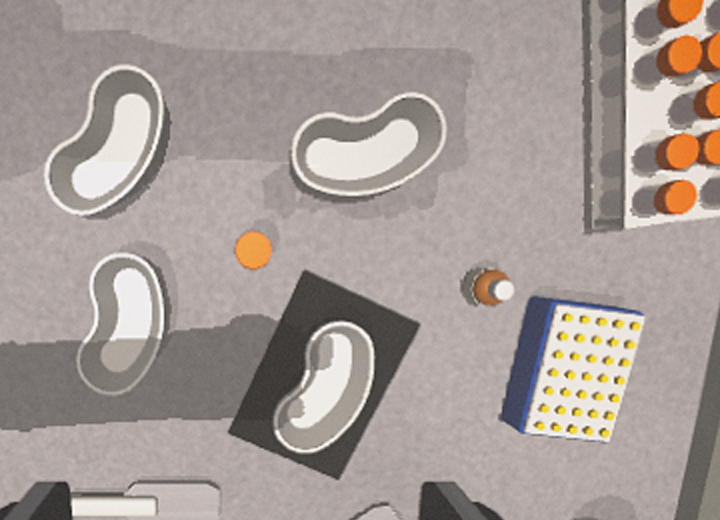

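```bash
cat >> h.py <<'E'
def dishes(im,zs=42,amin=6000,amax=20000,off=-16):
    """outer rim rings in a wrist view: list of (px centre,o,yaw,area,extents) cast at height zs"""
    g=cv2.cvtColor(bgr(im),cv2.COLOR_BGR2GRAY); g2=cv2.resize(g,None,fx=2,fy=2,interpolation=cv2.INTER_CUBIC)
    m=cv2.adaptiveThreshold(g2,255,cv2.ADAPTIVE_THRESH_MEAN_C,cv2.THRESH_BINARY,31,off)
    cs,_=cv2.findContours(m,cv2.RETR_EXTERNAL if 0 else cv2.RETR_LIST,cv2.CHAIN_APPROX_NONE); out=[]
    for c in cs:
        if not amin<cv2.contourArea(c)<amax: continue
        px=(c[:,0]-0.5)/2
        z=zs(px.mean(0)) if callable(zs) else zs
        P=cast(im,px,z)[:,:2]; o,a,A,e=dishpose(P)
        if 5600<A<8200 and abs(e[3]-e[1]-123)<10: out.append((px.mean(0).round(1),o,a,A,e))
    return out
def show(L):
    for p,o,a,A,e in L: print("px",p,"o",o.round(1),"yaw",round(a,3),"A",round(A),"ext",e.round(1))
E
python3 - <<'E'
from h import *
im=get_image("wrist")
print("z42");show(dishes(im,42))
print("z46");show(dishes(im,46))
print("ideal",A0,plan().min(0),plan().max(0))
hsv=cv2.cvtColor(bgr(im),cv2.COLOR_BGR2HSV)
m=cv2.inRange(hsv,(8,150,150),(20,255,255));n,l,st,ce=cv2.connectedComponentsWithStats(m)
for i in range(1,n):
    if st[i,4]>40:print("orange",ce[i].round(1),st[i],cast(im,ce[i],50)[0].round(1))
print("bottle cap (440,144)",cast(im,[441,145],55)[0].round(1))
E
```

```text
z42
px [251.7 163.6] o [438.6  94.2] yaw -0.239 A 5735 ext [-36.5 -59.1  27.2  58.8]
px [376.4  74.7] o [637.9 233.1] yaw -1.337 A 5695 ext [-36.1 -58.8  26.1  58.8]
px [376.3  74.4] o [637.8 233.4] yaw -1.337 A 6652 ext [-38.8 -61.8  29.2  62.1]
px [245.5  72.2] o [434.2 237.1] yaw -0.635 A 5694 ext [-36.2 -59.   25.9  58.8]
px [245.2  71.9] o [433.6 237.3] yaw -0.636 A 6650 ext [-38.8 -62.1  29.2  61.8]
z46
px [251.7 163.6] o [439.4  94.9] yaw -0.239 A 5642 ext [-36.2 -58.6  26.9  58.4]
px [376.4  74.7] o [637.1 232.6] yaw -1.337 A 5603 ext [-35.8 -58.4  25.8  58.3]
px [376.3  74.4] o [636.9 232.9] yaw -1.337 A 6544 ext [-38.5 -61.3  28.9  61.6]
px [245.5  72.2] o [435.  236.6] yaw -0.635 A 5602 ext [-35.9 -58.5  25.7  58.4]
px [245.2  71.9] o [434.5 236.7] yaw -0.636 A 6542 ext [-38.5 -61.6  28.9  61.3]
ideal 6649.248642670521 [-38.67838413 -61.67421962] [28.99575932 61.67421962]
orange [534.7   5.8] [527   0  17  14 201] [870.  341.5  50. ]
orange [574.1   3.7] [567   0  16  10 127] [932.3 347.   50. ]
orange [573.5  24.9] [566  16  16  19 242] [937.1 317.5  50. ]
orange [554.2  27.1] [546  18  17  19 248] [906.2 313.2  50. ]
orange [534.7  29.6] [527  21  17  19 247] [875.5 308.5  50. ]
orange [552.9  51.6] [545  43  17  18 228] [910.7 278.1  50. ]
orange [570.7  73.2] [563  65  17  18 227] [946.8 247.3  50. ]
orange [552.1  75.6] [544  67  17  18 225] [916.1 242.8  50. ]
orange [533.4  77.7] [526  70  16  17 225] [885.6 238.8  50. ]
orange [569.4  96.2] [562  88  16  17 210] [952.  212.2  50. ]
orange [532.1 100.9] [525  93  16  17 205] [889.9 203.5  50. ]
orange [318.2 126.8] [310 118  18  19 255] [544.6 159.5  50. ]
orange [435.7 144.8] [431 138  14  17  92] [738.9 131.6  50. ]
bottle cap (440,144) [745.5 131.8  55. ]
```

Run:
```python
from h import *
im=get_image("wrist")
for off in (-6,-8,-10,-12):
    print(off);show([d for d in dishes(im,46,off=off) if d[0][1]>150 or d[0][0]<200]);show([d for d in dishes(im,42,off=off) if d[0][0]<300 and d[0][1]>130])
# mat: dark quad
g=cv2.cvtColor(bgr(im),cv2.COLOR_BGR2GRAY);m=(g<75).astype(np.uint8)
cs,_=cv2.findContours(m,cv2.RETR_EXTERNAL,cv2.CHAIN_APPROX_NONE)
for c in cs:
    a=cv2.contourArea(c)
    if 2000<a<9000:
        P=cast(im,c[:,0],4)[:,:2].astype(np.float32);r=cv2.minAreaRect(P);print(cv2.boundingRect(c),r)
```

```text
-6
px [355.5 197.3] o [614.1  38.4] yaw -0.416 A 6702 ext [-39.5 -61.8  29.5  62. ]
px [253.1 165. ] o [438.6  94.4] yaw -0.24 A 5648 ext [-36.1 -58.6  26.8  58.7]
-8
px [355.5 197.3] o [614.1  38.3] yaw -0.417 A 6691 ext [-39.5 -61.8  29.3  62. ]
px [253.  164.8] o [438.6  94.4] yaw -0.239 A 5668 ext [-36.1 -58.7  26.9  58.7]
-10
px [355.5 197.3] o [614.1  38.3] yaw -0.417 A 6677 ext [-39.5 -61.8  29.3  62. ]
px [253.  164.7] o [438.6  94.4] yaw -0.238 A 5680 ext [-36.3 -58.7  27.   58.7]
-12
px [355.4 197.3] o [614.2  38.3] yaw -0.417 A 6666 ext [-39.6 -61.8  29.2  62. ]
px [253.  164.7] o [439.4  95. ] yaw -0.238 A 5606 ext [-36.1 -58.4  26.7  58.2]
px [252.8 164.7] o [439.2  95.4] yaw -0.233 A 6510 ext [-38.5 -61.8  29.3  61.3]
px [253.  164.7] o [438.6  94.3] yaw -0.238 A 5699 ext [-36.3 -58.9  27.   58.7]
px [252.8 164.7] o [438.4  94.8] yaw -0.233 A 6617 ext [-38.8 -62.3  29.6  61.8]
(0, 182, 71, 91) ((-28.513385772705078, -49.054473876953125), (227.2417755126953, 145.22073364257812), 73.34362030029297)
(307, 139, 95, 104) ((609.6177978515625, 40.06603240966797), (167.82839965820312, 118.06161499023438), 65.64508819580078)
```

```bash
python3 -c "
from h import *
goto(438.4,94.7,120,-0.236)"; python3 -m jog '[{"x":-98,"y":282,"z":-12,"ax":0.002,"ay":0.235,"az":0.005,"grip":85},{"x":-98,"y":282,"z":-12,"ax":0.002,"ay":0.235,"az":0.005,"grip":85},{"x":-98,"y":282,"z":-12,"ax":0.002,"ay":0.235,"az":0.005,"grip":85},{"x":-98,"y":282,"z":-12,"ax":0.002,"ay":0.235,"az":0.005,"grip":85},{"x":-98,"y":282,"z":-12,"ax":0.002,"ay":0.235,"az":0.005,"grip":85}]';python3 -c "
from h import *
goto(438.4,94.7,120,-0.236)
im=get_image('wrist');cv2.imwrite('pics/w2.png',bgr(im))"
```

```text
at [532.  112.5 400.1] rot [-1.57   0.002  0.007] shift [-93.2 280.2 -17.5] turn [-0.001  0.243 -0.002] rows>= 5.9 q7 -0.05
clock: 2.45
eef_pos: [448.5, 103.3, 163.3]
tool_rot: [-1.569, 0.006, -0.225]
force: [1.9, 1.7, -1.7]
width: 84.8
at [448.5 103.3 163.3] rot [-1.569  0.006 -0.225] shift [ -7.7  43.3 -10.7] turn [-0.002  0.011 -0.006] rows>= 0.9 q7 -0.07
```

View pics/w2.png

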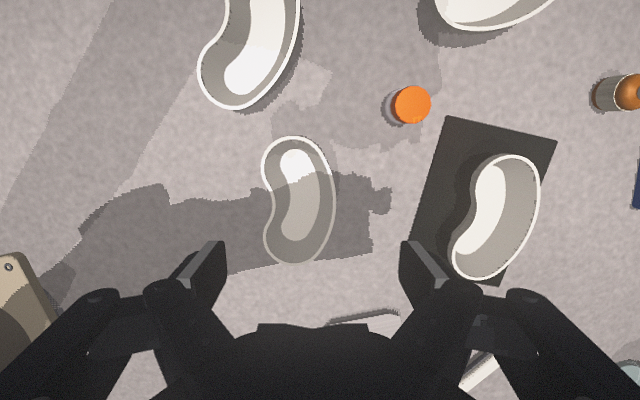

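```bash
python3 -c "
from h import *
im=get_image('wrist')
for off in(-6,-10):
  show(dishes(im,lambda p:46 if p[0]>440 else 42,amin=12000,amax=60000,off=off))
goto(438.4,94.7,100,-0.236)"
```

```text
px [514.5 215.9] o [614.1  38.3] yaw -0.421 A 6636 ext [-38.8 -61.7  29.5  61.7]
px [306.6 198. ] o [438.5  94.4] yaw -0.239 A 5693 ext [-35.7 -58.9  26.   58.9]
px [514.5 215.9] o [614.   38.3] yaw -0.421 A 6622 ext [-38.8 -61.7  29.4  61.7]
px [306.7 198.2] o [438.4  94.3] yaw -0.24 A 5721 ext [-36.  -58.9  26.   59. ]
at [443.  102.1 160.5] rot [-1.574  0.019 -0.226] shift [-1.6 60.6 -8. ] turn [ 0.004  0.01  -0.019] rows>= 1.2 q7 -0.07
```

```bash
python3 -m jog '[{"x":-3,"y":60,"z":-8,"ax":0,"ay":0.01,"az":0,"grip":85},{"x":-3,"y":60,"z":-8,"ax":0,"ay":0.01,"az":0,"grip":85},{"x":-3,"y":60,"z":-8,"ax":0,"ay":0.01,"az":0,"grip":85},{"x":-3,"y":60,"z":-8,"ax":0,"ay":0.01,"az":0,"grip":85}]';python3 -c "
from h import *
goto(438.4,94.5,33,-0.238)"
```

```text
clock: 2.95
eef_pos: [447.5, 94.8, 106.4]
tool_rot: [-1.568, 0.003, -0.238]
force: [-0.3, -0.0, 0.2]
width: 84.8
at [447.5  94.8 106.4] rot [-1.568  0.003 -0.238] shift [-8.6 73.4 -2.7] turn [-0.003 -0.    -0.003] rows>= 1.5 q7 0.02
```

```bash
python3 -m jog '[{"x":-8.6,"y":30,"z":-2.7,"ax":-0.003,"ay":0,"az":-0.003,"grip":85},{"x":-8.6,"y":50,"z":-2.7,"ax":-0.003,"ay":0,"az":-0.003,"grip":85},{"x":-8.6,"y":73,"z":-2.7,"ax":-0.003,"ay":0,"az":-0.003,"grip":85},{"x":-8.6,"y":73,"z":-2.7,"ax":-0.003,"ay":0,"az":-0.003,"grip":85},{"x":-8.6,"y":73,"z":-2.7,"ax":-0.003,"ay":0,"az":-0.003,"grip":85}]';python3 -c "
from h import *
goto(438.4,94.5,33,-0.238)
im=get_image('wrist');cv2.imwrite('pics/w3.png',bgr(im))"
```

```text
clock: 3.45
eef_pos: [437.9, 94.0, 33.0]
tool_rot: [-1.571, -0.0, -0.239]
force: [0.1, -0.7, -0.1]
width: 85.1
at [437.9  94.   33. ] rot [-1.571 -0.    -0.239] shift [0.3 0.  0.6] turn [ 0.001 -0.001  0.   ] rows>= 0.0 q7 0.24
```

View pics/w3.png

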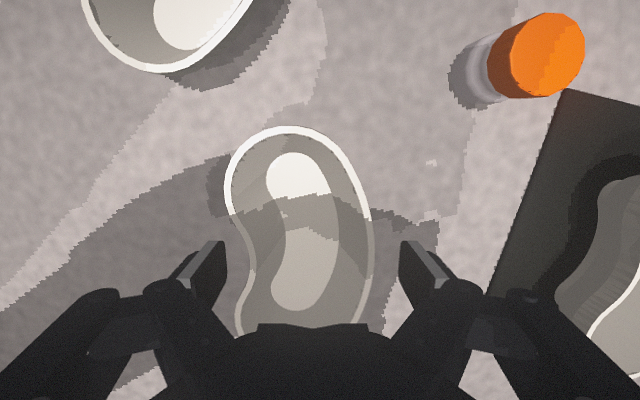

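Fingers straddle dish A at the waist (tips at px 222 and 403, rim between). Close.

```bash
python3 -m jog '[{"x":0,"y":0,"z":0,"ax":0,"ay":0,"az":0,"grip":40},{"x":0,"y":0,"z":0,"ax":0,"ay":0,"az":0,"grip":40},{"x":0,"y":0,"z":0,"ax":0,"ay":0,"az":0,"grip":40},{"x":0,"y":0,"z":0,"ax":0,"ay":0,"az":0,"grip":40},{"x":0,"y":0,"z":0,"ax":0,"ay":0,"az":0,"grip":40}]';python3 -c "
from h import *
im=get_image('wrist');cv2.imwrite('pics/w4.png',bgr(im))"
```

```text
clock: 4.0
eef_pos: [437.5, 93.9, 33.3]
tool_rot: [-1.571, -0.0, -0.239]
force: [-0.8, 0.4, 14.2]
width: 56.9
```

View pics/w4.png

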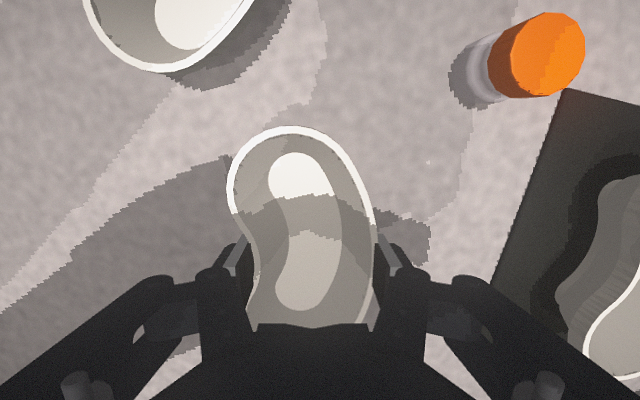

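```bash
python3 -m jog '[{"x":0,"y":-20,"z":0,"ax":0,"ay":0,"az":0,"grip":40},{"x":0,"y":-60,"z":0,"ax":0,"ay":0,"az":0,"grip":40},{"x":0,"y":-100,"z":0,"ax":0,"ay":0,"az":0,"grip":40},{"x":0,"y":-120,"z":0,"ax":0,"ay":0,"az":0,"grip":40},{"x":0,"y":-120,"z":0,"ax":0,"ay":0,"az":0,"grip":40}]';python3 -c "
from h import *
goto(614.1,38.3,150,-0.420)
im=get_image('wrist');cv2.imwrite('pics/w5.png',bgr(im))"
```

```text
clock: 4.55
eef_pos: [438.4, 94.2, 154.4]
tool_rot: [-1.57, -0.003, -0.238]
force: [1.2, 0.5, -2.1]
width: 56.6
at [438.4  94.2 154.4] rot [-1.57  -0.003 -0.238] shift [183.9   4.9 -12.8] turn [-0.001  0.182  0.003] rows>= 3.7 q7 0.08
```

View pics/w5.png

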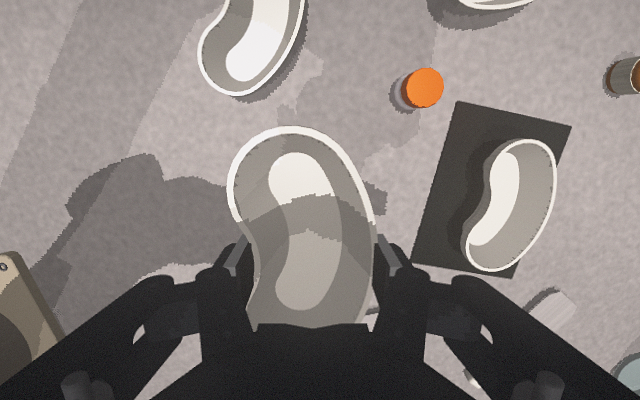

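```bash
python3 -m jog '[{"x":45,"y":1,"z":-3,"ax":0,"ay":0.045,"az":0,"grip":40},{"x":90,"y":2,"z":-6,"ax":0,"ay":0.09,"az":0,"grip":40},{"x":135,"y":4,"z":-9,"ax":0,"ay":0.14,"az":0,"grip":40},{"x":183,"y":5,"z":-13,"ax":0,"ay":0.182,"az":0,"grip":40},{"x":183,"y":5,"z":-13,"ax":0,"ay":0.182,"az":0,"grip":40}]';python3 -m jog '[{"x":0,"y":0,"z":0,"ax":0,"ay":0,"az":0,"grip":40},{"x":0,"y":0,"z":0,"ax":0,"ay":0,"az":0,"grip":40}]';python3 -c "
from h import *
goto(613.4,37.9,90,-0.420)
im=get_image('wrist');cv2.imwrite('pics/w6.png',bgr(im))"
```

```text
clock: 5.1
eef_pos: [616.8, 34.0, 144.6]
tool_rot: [-1.575, -0.004, -0.424]
force: [-0.6, -0.3, -1.2]
width: 56.5
clock: 5.3
eef_pos: [609.4, 38.3, 144.7]
tool_rot: [-1.574, 0.006, -0.421]
force: [-1.1, 0.2, -0.5]
width: 56.6
at [609.4  38.3 144.7] rot [-1.574  0.006 -0.421] shift [ 4.1 54.7  1.5] turn [ 0.003 -0.001 -0.006] rows>= 1.1 q7 -0.01
```

View pics/w6.png

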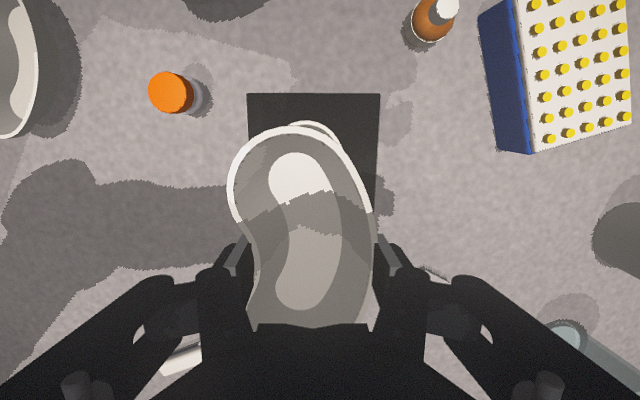

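```bash
python3 -m jog '[{"x":2,"y":28,"z":1,"ax":0,"ay":0,"az":0,"grip":40},{"x":2,"y":54,"z":1,"ax":0,"ay":0,"az":0,"grip":40},{"x":2,"y":54,"z":1,"ax":0,"ay":0,"az":0,"grip":40},{"x":2,"y":54,"z":1,"ax":0,"ay":0,"az":0,"grip":40},{"x":2,"y":54,"z":1,"ax":0,"ay":0,"az":0,"grip":40}]';python3 -c "
from h import *
goto(613.4,37.9,90,-0.420)
"
```

```text
clock: 5.85
eef_pos: [614.2, 37.9, 93.8]
tool_rot: [-1.572, 0.0, -0.421]
force: [0.0, -0.9, -1.0]
width: 56.7
at [614.2  37.9  93.8] rot [-1.572  0.    -0.421] shift [-0.7  3.8 -0.3] turn [ 0.001 -0.001 -0.   ] rows>= 0.1 q7 0.03
```

```bash
python3 -m jog '[{"x":-0.7,"y":12,"z":-0.3,"ax":0,"ay":0,"az":0,"grip":40},{"x":-0.7,"y":22,"z":-0.3,"ax":0,"ay":0,"az":0,"grip":40},{"x":-0.7,"y":30,"z":-0.3,"ax":0,"ay":0,"az":0,"grip":40},{"x":-0.7,"y":36,"z":-0.3,"ax":0,"ay":0,"az":0,"grip":40},{"x":-0.7,"y":36,"z":-0.3,"ax":0,"ay":0,"az":0,"grip":40}]';python3 -m jog '[{"x":0,"y":2,"z":0,"ax":0,"ay":0,"az":0,"grip":40},{"x":0,"y":4,"z":0,"ax":0,"ay":0,"az":0,"grip":40},{"x":0,"y":4,"z":0,"ax":0,"ay":0,"az":0,"grip":40}]'
```

```text
clock: 6.35
eef_pos: [611.9, 37.7, 55.1]
tool_rot: [-1.574, 0.004, -0.421]
force: [-0.8, 0.5, -0.8]
width: 56.8
clock: 6.65
eef_pos: [613.0, 37.7, 52.9]
tool_rot: [-1.572, 0.001, -0.421]
force: [-1.1, 0.7, 0.7]
width: 56.5
```

```bash
python3 -m jog '[{"x":0,"y":1,"z":0,"ax":0,"ay":0,"az":0,"grip":40},{"x":0,"y":2,"z":0,"ax":0,"ay":0,"az":0,"grip":40},{"x":0,"y":2,"z":0,"ax":0,"ay":0,"az":0,"grip":40}]'; python3 -m jog '[{"x":0,"y":0,"z":0,"ax":0,"ay":0,"az":0,"grip":85},{"x":0,"y":0,"z":0,"ax":0,"ay":0,"az":0,"grip":85},{"x":0,"y":0,"z":0,"ax":0,"ay":0,"az":0,"grip":85},{"x":0,"y":0,"z":0,"ax":0,"ay":0,"az":0,"grip":85}]';python3 -m jog '[{"x":0,"y":-30,"z":0,"ax":0,"ay":0,"az":0,"grip":85},{"x":0,"y":-70,"z":0,"ax":0,"ay":0,"az":0,"grip":85},{"x":0,"y":-120,"z":0,"ax":0,"ay":0,"az":0,"grip":85},{"x":0,"y":-170,"z":0,"ax":0,"ay":0,"az":0,"grip":85},{"x":0,"y":-170,"z":0,"ax":0,"ay":0,"az":0,"grip":85}]';python3 -c "
from h import *
im=get_image('wrist');cv2.imwrite('pics/w7.png',bgr(im))
for off in (-6,-10,-14): show(dishes(im,lambda p:60 if p[1]>150 else 42,amin=8000,amax=60000,off=off))"
```

```text
clock: 6.95
eef_pos: [612.8, 37.9, 52.0]
tool_rot: [-1.572, 0.002, -0.421]
force: [-3.3, 0.4, 12.6]
width: 56.7
clock: 7.35
eef_pos: [612.7, 37.8, 50.1]
tool_rot: [-1.573, 0.002, -0.421]
force: [1.7, 0.6, -1.1]
width: 84.9
clock: 7.85
eef_pos: [617.4, 36.7, 227.4]
tool_rot: [-1.568, -0.01, -0.421]
force: [1.1, 0.0, -0.7]
width: 85.2
px [63.7 73.3] o [433.8 236.9] yaw -0.637 A 6620 ext [-38.4 -61.7  29.3  61.9]
px [63.8 73.4] o [433.8 236.9] yaw -0.636 A 6598 ext [-38.4 -61.6  29.2  61.8]
px [302.  180.1] o [615.4  37.3] yaw -0.4 A 5628 ext [-35.8 -59.   25.4  58.6]
px [63.7 73.4] o [433.8 236.9] yaw -0.635 A 6577 ext [-38.4 -61.6  29.1  61.7]
```

View pics/w7.png

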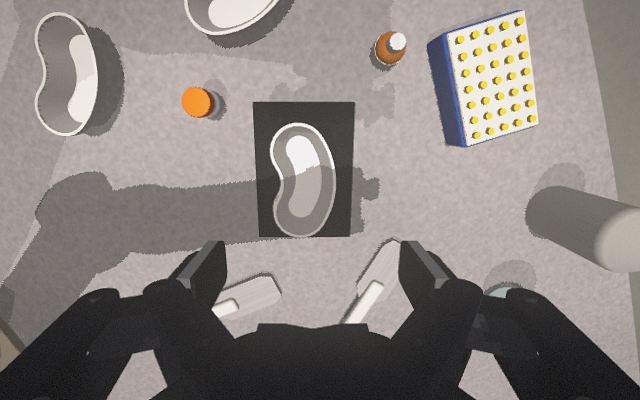

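```bash
python3 -c "
from h import *
goto(433.8,237,110,-0.636)"
```

```text
at [615.4  37.6 224.1] rot [-1.569 -0.005 -0.421] shift [-247.8  113.1  107.7] turn [-0.002  0.215  0.004] rows>= 5.9 q7 -0.07
```

```bash
python3 -m jog '[{"x":-45,"y":10,"z":20,"ax":0,"ay":0.04,"az":0,"grip":85},{"x":-90,"y":20,"z":40,"ax":0,"ay":0.08,"az":0,"grip":85},{"x":-135,"y":30,"z":60,"ax":0,"ay":0.13,"az":0,"grip":85},{"x":-180,"y":50,"z":80,"ax":0,"ay":0.17,"az":0,"grip":85},{"x":-220,"y":70,"z":97,"ax":0,"ay":0.215,"az":0,"grip":85}]';python3 -m jog '[{"x":-25,"y":43,"z":16,"ax":0,"ay":0,"az":0,"grip":85},{"x":-25,"y":43,"z":16,"ax":0,"ay":0,"az":0,"grip":85},{"x":-25,"y":43,"z":16,"ax":0,"ay":0,"az":0,"grip":85},{"x":-25,"y":43,"z":16,"ax":0,"ay":0,"az":0,"grip":85}]';python3 -c "
from h import *
im=get_image('wrist');cv2.imwrite('pics/w8.png',bgr(im))
for off in (-6,-10,-14): show(dishes(im,lambda p:42,amin=8000,amax=80000,off=off))
goto(433.8,237,33,-0.636)"
```

```text
clock: 8.4
eef_pos: [450.8, 216.4, 150.0]
tool_rot: [-1.574, 0.002, -0.638]
force: [0.8, 1.7, -0.3]
width: 84.6
clock: 8.8
eef_pos: [443.1, 241.5, 108.5]
tool_rot: [-1.573, -0.0, -0.638]
force: [-0.0, 0.1, 0.1]
width: 85.5
at [443.5 241.5 108.9] rot [-1.573 -0.    -0.638] shift [-5.1 75.9 -9.2] turn [ 0.002 -0.002  0.   ] rows>= 1.5 q7 -0.45
```

View pics/w8.png

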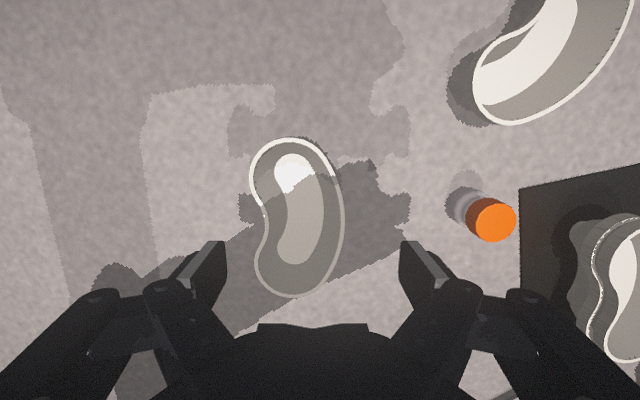

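```bash
python3 -m jog '[{"x":-5,"y":25,"z":-9,"ax":0,"ay":0,"az":0,"grip":85},{"x":-5,"y":50,"z":-9,"ax":0,"ay":0,"az":0,"grip":85},{"x":-5,"y":76,"z":-9,"ax":0,"ay":0,"az":0,"grip":85},{"x":-5,"y":76,"z":-9,"ax":0,"ay":0,"az":0,"grip":85},{"x":-5,"y":76,"z":-9,"ax":0,"ay":0,"az":0,"grip":85}]';python3 -c "
from h import *
goto(433.8,237,33,-0.636)"; python3 -m jog '[{"x":0,"y":0,"z":0,"ax":0,"ay":0,"az":0,"grip":40},{"x":0,"y":0,"z":0,"ax":0,"ay":0,"az":0,"grip":40},{"x":0,"y":0,"z":0,"ax":0,"ay":0,"az":0,"grip":40},{"x":0,"y":0,"z":0,"ax":0,"ay":0,"az":0,"grip":40},{"x":0,"y":0,"z":0,"ax":0,"ay":0,"az":0,"grip":40}]';python3 -c "
from h import *
im=get_image('wrist');cv2.imwrite('pics/w9.png',bgr(im))"
```

```text
clock: 9.35
eef_pos: [433.7, 237.5, 33.1]
tool_rot: [-1.573, 0.001, -0.638]
force: [0.6, -0.1, 0.9]
width: 84.8
at [433.7 237.5  33.1] rot [-1.573e+00  1.000e-03 -6.380e-01] shift [ 0.4  0.1 -0.3] turn [ 0.002 -0.002 -0.001] rows>= 0.0 q7 -0.31
clock: 9.85
eef_pos: [433.7, 238.7, 34.1]
tool_rot: [-1.57, 0.0, -0.636]
force: [-0.1, -1.6, 10.4]
width: 56.6
```

View pics/w9.png

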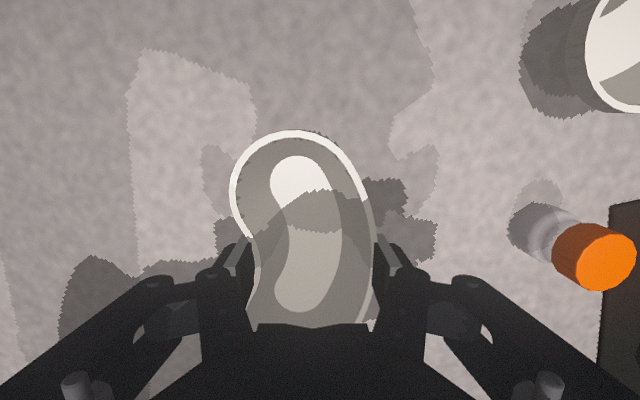

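```bash
python3 -m jog '[{"x":0,"y":-20,"z":0,"ax":0,"ay":0,"az":0,"grip":40},{"x":0,"y":-60,"z":0,"ax":0,"ay":0,"az":0,"grip":40},{"x":0,"y":-100,"z":0,"ax":0,"ay":0,"az":0,"grip":40},{"x":0,"y":-130,"z":0,"ax":0,"ay":0,"az":0,"grip":40},{"x":0,"y":-130,"z":0,"ax":0,"ay":0,"az":0,"grip":40}]';python3 -c "
from h import *
goto(614.4,38.9,160,-0.417)"
```

```text
clock: 10.4
eef_pos: [435.3, 239.6, 166.3]
tool_rot: [-1.566, -0.002, -0.636]
force: [1.2, 0.7, -1.1]
width: 56.2
at [435.3 239.6 166.3] rot [-1.566 -0.002 -0.636] shift [263.3   6.5 -55.2] turn [-0.005 -0.219  0.002] rows>= 5.4 q7 -0.52
```

```bash
python3 -m jog '[{"x":45,"y":1,"z":-9,"ax":0,"ay":-0.04,"az":0,"grip":40},{"x":90,"y":2,"z":-18,"ax":0,"ay":-0.08,"az":0,"grip":40},{"x":138,"y":3,"z":-28,"ax":0,"ay":-0.12,"az":0,"grip":40},{"x":185,"y":4,"z":-38,"ax":0,"ay":-0.17,"az":0,"grip":40},{"x":230,"y":6,"z":-48,"ax":0,"ay":-0.219,"az":0,"grip":40}]';python3 -m jog '[{"x":34,"y":0,"z":0,"ax":0,"ay":0,"az":0,"grip":40},{"x":34,"y":0,"z":0,"ax":0,"ay":0,"az":0,"grip":40},{"x":34,"y":0,"z":0,"ax":0,"ay":0,"az":0,"grip":40},{"x":34,"y":0,"z":0,"ax":0,"ay":0,"az":0,"grip":40},{"x":34,"y":0,"z":0,"ax":0,"ay":0,"az":0,"grip":40}]';python3 -c "
from h import *
goto(614.4,38.9,105,-0.417)
im=get_image('wrist');cv2.imwrite('pics/w10.png',bgr(im))"
```

```text
clock: 10.9
eef_pos: [590.2, 62.0, 155.6]
tool_rot: [-1.573, 0.003, -0.415]
force: [0.8, 0.7, -0.3]
width: 56.6
clock: 11.4
eef_pos: [619.3, 51.2, 155.7]
tool_rot: [-1.573, 0.004, -0.415]
force: [0.8, -0.0, -1.0]
width: 56.5
at [619.3  51.2 155.7] rot [-1.573  0.004 -0.415] shift [  0.6  50.7 -13.1] turn [ 0.002  0.002 -0.004] rows>= 1.0 q7 -0.04
```

View pics/w10.png

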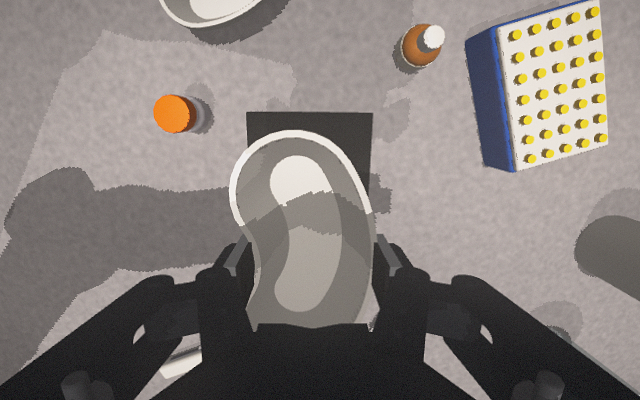

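```bash
python3 -m jog '[{"x":0.6,"y":20,"z":-13,"ax":0,"ay":0,"az":0,"grip":40},{"x":0.6,"y":40,"z":-13,"ax":0,"ay":0,"az":0,"grip":40},{"x":0.6,"y":50,"z":-13,"ax":0,"ay":0,"az":0,"grip":40},{"x":0.6,"y":50,"z":-13,"ax":0,"ay":0,"az":0,"grip":40},{"x":0.6,"y":50,"z":-13,"ax":0,"ay":0,"az":0,"grip":40}]';python3 -c "
from h import *
goto(614.4,38.9,70,-0.417)"
```

```text
clock: 11.95
eef_pos: [616.0, 38.0, 106.5]
tool_rot: [-1.572, 0.001, -0.416]
force: [-0.5, -0.1, -1.1]
width: 56.6
at [616.   38.  106.5] rot [-1.572e+00  1.000e-03 -4.160e-01] shift [-1.8 36.5  0.2] turn [ 0.002  0.001 -0.001] rows>= 0.7 q7 0.02
```

```bash
python3 -m jog '[{"x":-1.8,"y":10,"z":0.2,"ax":0,"ay":0,"az":0,"grip":40},{"x":-1.8,"y":20,"z":0.2,"ax":0,"ay":0,"az":0,"grip":40},{"x":-1.8,"y":29,"z":0.2,"ax":0,"ay":0,"az":0,"grip":40},{"x":-1.8,"y":36,"z":0.2,"ax":0,"ay":0,"az":0,"grip":40},{"x":-1.8,"y":36,"z":0.2,"ax":0,"ay":0,"az":0,"grip":40}]';python3 -m jog '[{"x":0,"y":2,"z":0,"ax":0,"ay":0,"az":0,"grip":40},{"x":0,"y":3,"z":0,"ax":0,"ay":0,"az":0,"grip":40},{"x":0,"y":3,"z":0,"ax":0,"ay":0,"az":0,"grip":40}]'
```

```text
clock: 12.45
eef_pos: [613.2, 38.3, 68.6]
tool_rot: [-1.574, 0.004, -0.417]
force: [-0.1, 0.5, -1.9]
width: 56.5
clock: 12.75
eef_pos: [614.1, 38.3, 67.2]
tool_rot: [-1.573, 0.002, -0.417]
force: [0.1, 0.5, -1.1]
width: 56.8
```

```bash
python3 -m jog '[{"x":0,"y":1,"z":0,"ax":0,"ay":0,"az":0,"grip":40},{"x":0,"y":2,"z":0,"ax":0,"ay":0,"az":0,"grip":40},{"x":0,"y":2,"z":0,"ax":0,"ay":0,"az":0,"grip":40}]';python3 -m jog '[{"x":0,"y":0,"z":0,"ax":0,"ay":0,"az":0,"grip":40}]'
```

```text
clock: 13.05
eef_pos: [614.3, 38.3, 66.3]
tool_rot: [-1.572, 0.001, -0.417]
force: [-2.7, 0.1, 6.9]
width: 56.5
clock: 13.15
eef_pos: [614.3, 38.3, 66.2]
tool_rot: [-1.572, 0.001, -0.417]
force: [-1.6, -0.1, 6.4]
width: 56.9
```

Seated at the predicted height (66). Release and look.

```bash
python3 -m jog '[{"x":0,"y":0,"z":0,"ax":0,"ay":0,"az":0,"grip":85},{"x":0,"y":0,"z":0,"ax":0,"ay":0,"az":0,"grip":85},{"x":0,"y":0,"z":0,"ax":0,"ay":0,"az":0,"grip":85},{"x":0,"y":0,"z":0,"ax":0,"ay":0,"az":0,"grip":85}]';python3 -m jog '[{"x":0,"y":-30,"z":0,"ax":0,"ay":0,"az":0,"grip":85},{"x":0,"y":-70,"z":0,"ax":0,"ay":0,"az":0,"grip":85},{"x":0,"y":-120,"z":0,"ax":0,"ay":0,"az":0,"grip":85},{"x":0,"y":-170,"z":0,"ax":0,"ay":0,"az":0,"grip":85},{"x":0,"y":-200,"z":0,"ax":0,"ay":0,"az":0,"grip":85}]';python3 -m jog '[{"x":0,"y":0,"z":0,"ax":0,"ay":0,"az":0,"grip":85},{"x":0,"y":0,"z":0,"ax":0,"ay":0,"az":0,"grip":85}]';python3 -c "
from h import *
im=get_image('wrist');cv2.imwrite('pics/w11.png',bgr(im))
for off in (-4,-6,-10,-14): show(dishes(im,lambda p:74 if p[1]>150 else 42,amin=5000,amax=60000,off=off))
s=get_image('side');cv2.imwrite('pics/s11.png',cv2.resize(bgr(s)[150:300,200:420],None,fx=3,fy=3,interpolation=2))
goto(637.8,233.3,110,-1.337)"
```

```text
clock: 13.55
eef_pos: [614.0, 38.3, 64.9]
tool_rot: [-1.573, 0.002, -0.417]
force: [1.1, -0.5, 0.0]
width: 85.0
clock: 14.05
eef_pos: [615.8, 38.0, 269.1]
tool_rot: [-1.571, -0.003, -0.417]
force: [0.3, -0.1, -0.7]
width: 85.0
clock: 14.25
eef_pos: [614.5, 38.8, 265.3]
tool_rot: [-1.572, 0.002, -0.417]
force: [0.7, 0.3, -1.4]
width: 84.8
px [308.6 176.4] o [616.1  35.9] yaw -0.416 A 5641 ext [-35.4 -59.5  25.9  58.6]
px [319.8 192.4] o [605.6  37.8] yaw 2.838 A 7036 ext [-69.9 -65.6  31.6  66.8]
at [613.5  38.9 263.5] rot [-1.574  0.005 -0.417] shift [-55.8 153.2 188.1] turn [ 0.005  0.92  -0.003] rows>= 6.1 q7 -0.1
```

View pics/w11.png

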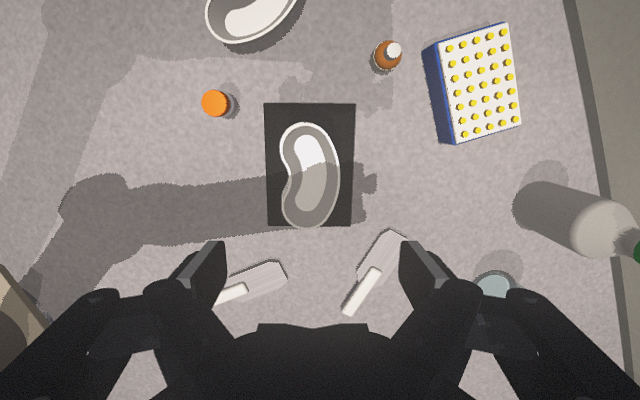

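View pics/s11.png

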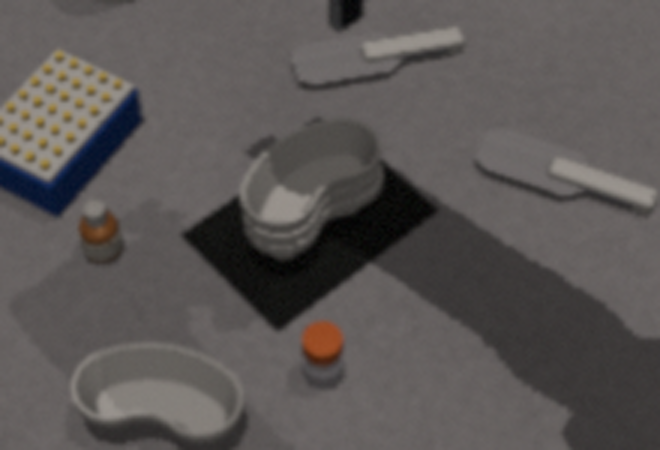

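```bash
python3 -m jog '[{"x":-10,"y":25,"z":35,"ax":0,"ay":0.15,"az":0,"grip":85},{"x":-20,"y":45,"z":70,"ax":0,"ay":0.3,"az":0,"grip":85},{"x":-30,"y":70,"z":105,"ax":0,"ay":0.45,"az":0,"grip":85},{"x":-42,"y":90,"z":140,"ax":0,"ay":0.6,"az":0,"grip":85},{"x":-56,"y":110,"z":186,"ax":0,"ay":0.75,"az":0,"grip":85}]';python3 -m jog '[{"x":0,"y":0,"z":0,"ax":0,"ay":0.15,"az":0,"grip":85},{"x":0,"y":0,"z":0,"ax":0,"ay":0.17,"az":0,"grip":85},{"x":0,"y":0,"z":0,"ax":0,"ay":0.17,"az":0,"grip":85},{"x":0,"y":0,"z":0,"ax":0,"ay":0.17,"az":0,"grip":85}]';python3 -c "
from h import *
im=get_image('wrist');cv2.imwrite('pics/w12.png',bgr(im))
for off in (-4,-6,-10,-14): show(dishes(im,lambda p:42,amin=8000,amax=80000,off=off))
goto(637.8,233.3,100,-1.337)"
```

```text
clock: 14.85
eef_pos: [637.1, 228.6, 152.7]
tool_rot: [-1.577, -0.001, -1.176]
force: [0.4, -0.7, 0.8]
width: 85.1
clock: 15.25
eef_pos: [638.4, 227.1, 155.8]
tool_rot: [-1.574, -0.001, -1.338]
force: [0.4, -0.2, 0.6]
width: 84.7
at [638.5 227.4 156.1] rot [-1.573e+00 -1.000e-03 -1.338e+00] shift [-6.  56.1  0.8] turn [ 0.002 -0.001  0.001] rows>= 1.1 q7 -1.09
```

View pics/w12.png

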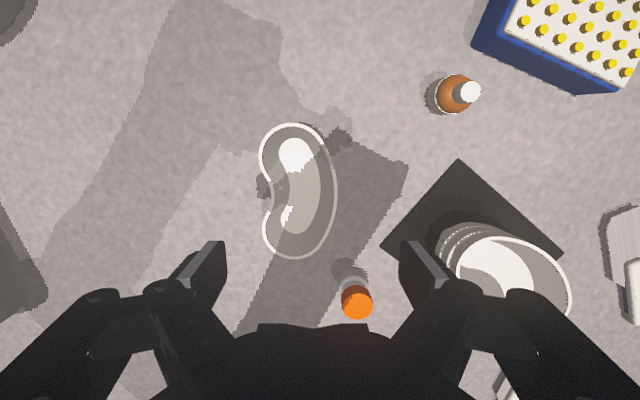

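```bash
python3 -c "
from h import *
im=get_image('wrist');b=bgr(im)
a=-1.337;R=np.array([[np.cos(a),-np.sin(a)],[np.sin(a),np.cos(a)]])
W=plan()@R.T+[637.8,233.3]
p=proj(im,np.c_[W,np.full(len(W),42)]).round().astype(int)
for q in p[::8]: cv2.circle(b,tuple(q.tolist()),1,(0,0,255),-1)
cv2.imwrite('pics/w13.png',cv2.resize(b[100:280,220:380],None,fx=3,fy=3,interpolation=2))"
```

```text
(no output)
```

View pics/w13.png

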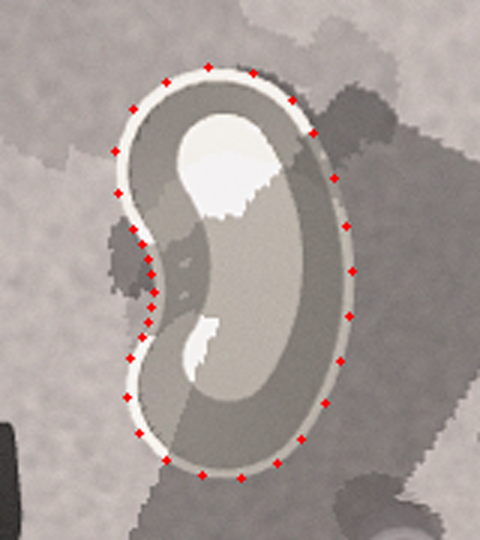

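```bash
python3 -m jog '[{"x":-6,"y":40,"z":0.8,"ax":0,"ay":0,"az":0,"grip":85},{"x":-6,"y":80,"z":0.8,"ax":0,"ay":0,"az":0,"grip":85},{"x":-6,"y":105,"z":0.8,"ax":0,"ay":0,"az":0,"grip":85},{"x":-6,"y":123,"z":0.8,"ax":0,"ay":0,"az":0,"grip":85},{"x":-6,"y":123,"z":0.8,"ax":0,"ay":0,"az":0,"grip":85}]';python3 -m jog '[{"x":0,"y":0,"z":0,"ax":0,"ay":0,"az":0,"grip":85},{"x":0,"y":0,"z":0,"ax":0,"ay":0,"az":0,"grip":85}]';python3 -c "
from h import *
goto(637.8,233.3,33,-1.337)
im=get_image('wrist');cv2.imwrite('pics/w14.png',bgr(im))"
```

```text
clock: 15.85
eef_pos: [635.9, 234.4, 30.5]
tool_rot: [-1.577, -0.0, -1.338]
force: [0.2, 0.5, -0.2]
width: 85.0
clock: 16.05
eef_pos: [638.7, 235.0, 34.6]
tool_rot: [-1.57, -0.001, -1.337]
force: [-0.4, 0.6, -0.0]
width: 85.3
at [638.7 235.   34.6] rot [-1.570e+00 -1.000e-03 -1.337e+00] shift [ 1.4  1.6 -1.3] turn [-0.    -0.     0.001] rows>= 0.0 q7 -1.02
```

View pics/w14.png

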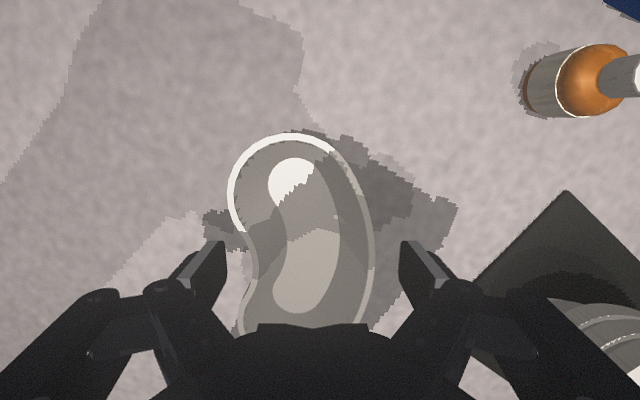

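```bash
python3 -m jog '[{"x":1,"y":1.5,"z":-1.3,"ax":0,"ay":0,"az":0,"grip":85},{"x":1,"y":1.5,"z":-1.3,"ax":0,"ay":0,"az":0,"grip":40},{"x":1,"y":1.5,"z":-1.3,"ax":0,"ay":0,"az":0,"grip":40},{"x":1,"y":1.5,"z":-1.3,"ax":0,"ay":0,"az":0,"grip":40},{"x":1,"y":1.5,"z":-1.3,"ax":0,"ay":0,"az":0,"grip":40}]';python3 -m jog '[{"x":0,"y":0,"z":0,"ax":0,"ay":0,"az":0,"grip":40},{"x":0,"y":0,"z":0,"ax":0,"ay":0,"az":0,"grip":40}]';python3 -c "
from h import *
im=get_image('wrist');cv2.imwrite('pics/w15.png',bgr(im))"; python3 -m jog '[{"x":0,"y":-20,"z":0,"ax":0,"ay":0,"az":0,"grip":40},{"x":0,"y":-60,"z":0,"ax":0,"ay":0,"az":0,"grip":40},{"x":0,"y":-100,"z":0,"ax":0,"ay":0,"az":0,"grip":40},{"x":0,"y":-140,"z":0,"ax":0,"ay":0,"az":0,"grip":40},{"x":0,"y":-140,"z":0,"ax":0,"ay":0,"az":0,"grip":40}]';python3 -c "
from h import *
goto(615,37.2,175,-0.417)
im=get_image('wrist');cv2.imwrite('pics/w16.png',bgr(im))"
```

```text
clock: 16.6
eef_pos: [636.6, 233.7, 32.1]
tool_rot: [-1.573, -0.001, -1.337]
force: [-2.1, 0.1, 5.4]
width: 56.8
clock: 16.8
eef_pos: [636.6, 233.7, 32.1]
tool_rot: [-1.573, -0.0, -1.337]
force: [-0.8, -0.5, 5.5]
width: 56.4
clock: 17.35
eef_pos: [640.4, 233.6, 178.7]
tool_rot: [-1.562, -0.001, -1.337]
force: [1.8, -0.4, -0.9]
width: 56.5
at [640.4 233.6 178.7] rot [-1.562e+00 -1.000e-03 -1.337e+00] shift [185.2   3.3 -70.2] turn [-0.008 -0.92   0.005] rows>= 6.1 q7 -1.12
```

View pics/w15.png

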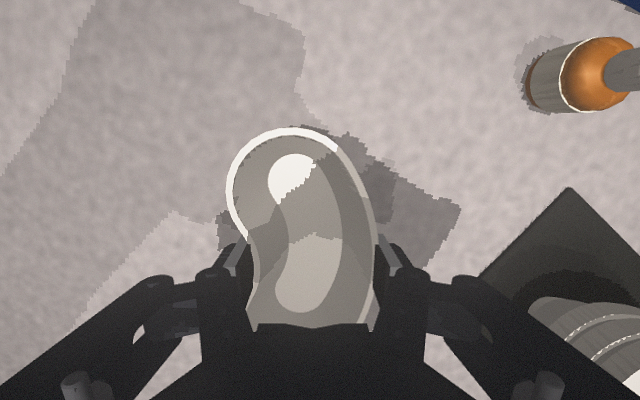

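View pics/w16.png

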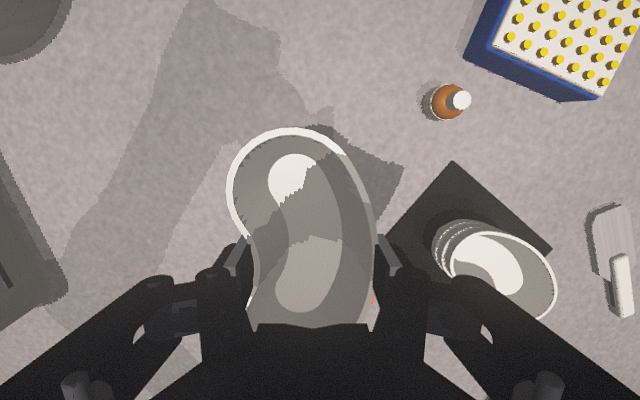

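```bash
python3 -m jog '[{"x":30,"y":0,"z":-12,"ax":0,"ay":-0.15,"az":0,"grip":40},{"x":65,"y":0,"z":-24,"ax":0,"ay":-0.3,"az":0,"grip":40},{"x":100,"y":1,"z":-36,"ax":0,"ay":-0.45,"az":0,"grip":40},{"x":135,"y":2,"z":-50,"ax":0,"ay":-0.6,"az":0,"grip":40},{"x":170,"y":3,"z":-64,"ax":0,"ay":-0.75,"az":0,"grip":40}]';python3 -c "
from h import *
goto(614.4,37.0,175,-0.417)"
```

```text
clock: 17.9
eef_pos: [612.3, 52.7, 167.3]
tool_rot: [-1.575, 0.003, -0.58]
force: [0.8, -0.6, -1.2]
width: 56.7
at [612.3  52.7 167.3] rot [-1.575  0.003 -0.58 ] shift [ 10.4  -7.6 -12. ] turn [ 0.003 -0.163 -0.004] rows>= 1.1 q7 -0.18
```

```bash
python3 -m jog '[{"x":9,"y":-2,"z":-10,"ax":0,"ay":-0.14,"az":0,"grip":40},{"x":9,"y":-2,"z":-10,"ax":0,"ay":-0.163,"az":0,"grip":40},{"x":9,"y":-2,"z":-10,"ax":0,"ay":-0.163,"az":0,"grip":40},{"x":9,"y":-2,"z":-10,"ax":0,"ay":-0.163,"az":0,"grip":40},{"x":9,"y":-2,"z":-10,"ax":0,"ay":-0.163,"az":0,"grip":40}]';python3 -c "
from h import *
goto(614.4,37.0,118,-0.417)
im=get_image('wrist');cv2.imwrite('pics/w17.png',bgr(im))"
```

```text
clock: 18.4
eef_pos: [615.4, 42.6, 169.7]
tool_rot: [-1.573, 0.003, -0.423]
force: [0.2, -0.1, -1.7]
width: 56.3
at [615.4  42.6 169.7] rot [-1.573  0.003 -0.423] shift [ 1.6 51.7 -5.4] turn [ 0.002 -0.006 -0.003] rows>= 1.0 q7 -0.04
```

View pics/w17.png

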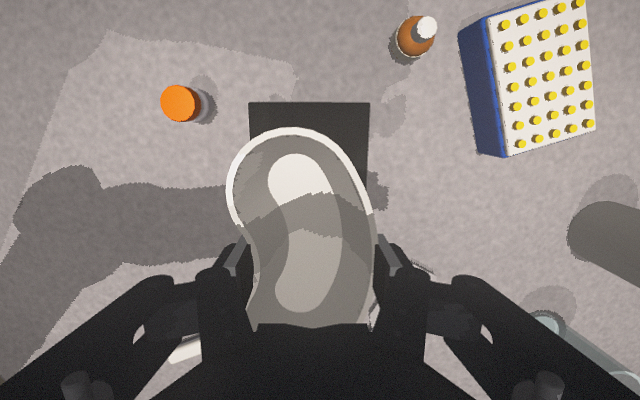

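```bash
python3 -m jog '[{"x":1,"y":20,"z":-5,"ax":0,"ay":-0.006,"az":0,"grip":40},{"x":1,"y":40,"z":-5,"ax":0,"ay":-0.006,"az":0,"grip":40},{"x":1,"y":50,"z":-5,"ax":0,"ay":-0.006,"az":0,"grip":40},{"x":1,"y":50,"z":-5,"ax":0,"ay":-0.006,"az":0,"grip":40},{"x":1,"y":50,"z":-5,"ax":0,"ay":-0.006,"az":0,"grip":40}]';python3 -c "
from h import *
goto(614.4,37.0,82,-0.417)"
```

```text
clock: 18.95
eef_pos: [614.7, 35.8, 120.7]
tool_rot: [-1.573, 0.001, -0.418]
force: [0.1, -0.2, -0.8]
width: 56.8
at [614.7  35.8 120.7] rot [-1.573e+00  1.000e-03 -4.180e-01] shift [-0.8 38.7  1.1] turn [ 0.002 -0.001 -0.001] rows>= 0.8 q7 0.01
```

```bash
python3 -m jog '[{"x":-0.8,"y":12,"z":1.1,"ax":0,"ay":0,"az":0,"grip":40},{"x":-0.8,"y":22,"z":1.1,"ax":0,"ay":0,"az":0,"grip":40},{"x":-0.8,"y":31,"z":1.1,"ax":0,"ay":0,"az":0,"grip":40},{"x":-0.8,"y":38,"z":1.1,"ax":0,"ay":0,"az":0,"grip":40},{"x":-0.8,"y":38,"z":1.1,"ax":0,"ay":0,"az":0,"grip":40}]';python3 -m jog '[{"x":0,"y":2,"z":0,"ax":0,"ay":0,"az":0,"grip":40},{"x":0,"y":3,"z":0,"ax":0,"ay":0,"az":0,"grip":40},{"x":0,"y":3,"z":0,"ax":0,"ay":0,"az":0,"grip":40},{"x":0,"y":3,"z":0,"ax":0,"ay":0,"az":0,"grip":40}]'
```

```text
clock: 19.45
eef_pos: [613.9, 36.5, 81.4]
tool_rot: [-1.573, 0.002, -0.418]
force: [-0.3, 0.0, -1.0]
width: 56.6
clock: 19.85
eef_pos: [614.0, 36.7, 79.7]
tool_rot: [-1.573, 0.002, -0.418]
force: [-1.7, -0.0, 1.6]
width: 56.6
```

```bash
python3 -m jog '[{"x":0,"y":1,"z":0,"ax":0,"ay":0,"az":0,"grip":40},{"x":0,"y":2,"z":0,"ax":0,"ay":0,"az":0,"grip":40},{"x":0,"y":2,"z":0,"ax":0,"ay":0,"az":0,"grip":40}]';python3 -m jog '[{"x":0,"y":0,"z":0,"ax":0,"ay":0,"az":0,"grip":85},{"x":0,"y":0,"z":0,"ax":0,"ay":0,"az":0,"grip":85},{"x":0,"y":0,"z":0,"ax":0,"ay":0,"az":0,"grip":85},{"x":0,"y":0,"z":0,"ax":0,"ay":0,"az":0,"grip":85}]';python3 -m jog '[{"x":0,"y":-30,"z":0,"ax":0,"ay":0,"az":0,"grip":85},{"x":0,"y":-70,"z":0,"ax":0,"ay":0,"az":0,"grip":85},{"x":0,"y":-120,"z":0,"ax":0,"ay":0,"az":0,"grip":85},{"x":0,"y":-170,"z":0,"ax":0,"ay":0,"az":0,"grip":85},{"x":0,"y":-200,"z":0,"ax":0,"ay":0,"az":0,"grip":85}]';python3 -m jog '[{"x":0,"y":0,"z":0,"ax":0,"ay":0,"az":0,"grip":85},{"x":0,"y":0,"z":0,"ax":0,"ay":0,"az":0,"grip":85}]';python3 -c "
from h import *
im=get_image('wrist');cv2.imwrite('pics/w18.png',bgr(im))
s=get_image('side');cv2.imwrite('pics/s18.png',cv2.resize(bgr(s)[60:300,200:450],None,fx=2.5,fy=2.5,interpolation=2))
t=get_image('top');cv2.imwrite('pics/t18.png',cv2.resize(bgr(t)[130:310,250:500],None,fx=3,fy=3,interpolation=2))
"
```

```text
clock: 20.15
eef_pos: [613.9, 36.9, 78.3]
tool_rot: [-1.572, 0.002, -0.418]
force: [-2.2, 0.3, 8.3]
width: 56.5
clock: 20.55
eef_pos: [614.0, 36.7, 77.2]
tool_rot: [-1.573, 0.002, -0.418]
force: [0.5, -0.0, 0.5]
width: 85.1
clock: 21.05
eef_pos: [615.7, 36.3, 281.3]
tool_rot: [-1.571, -0.003, -0.418]
force: [1.5, -0.1, 0.5]
width: 85.3
clock: 21.25
eef_pos: [614.4, 37.2, 277.5]
tool_rot: [-1.572, 0.002, -0.418]
force: [0.3, 0.7, -0.2]
width: 85.0
```

View pics/w18.png

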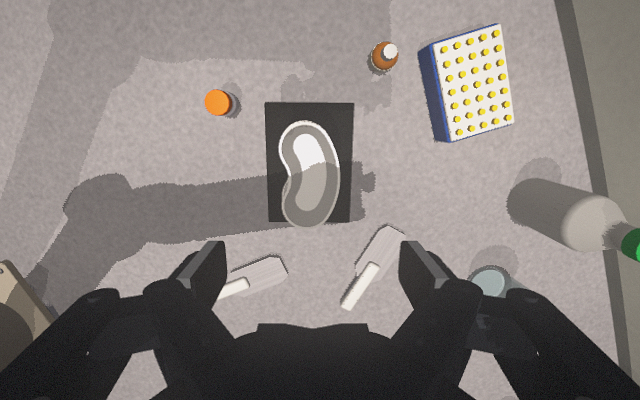

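View pics/s18.png

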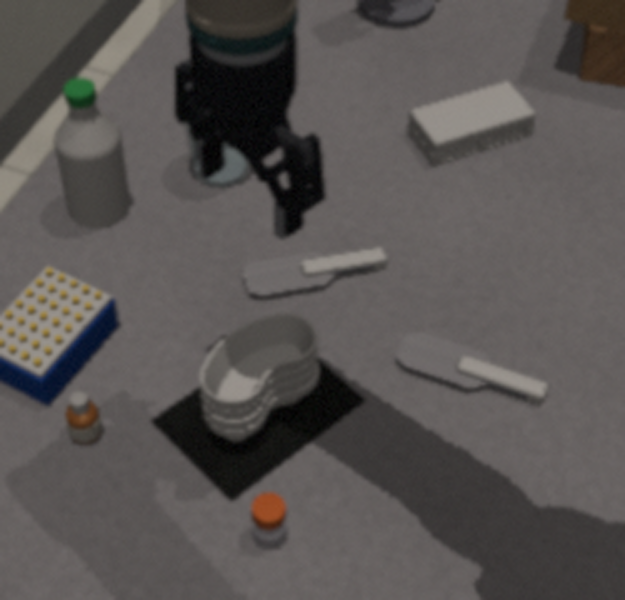

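View pics/t18.png

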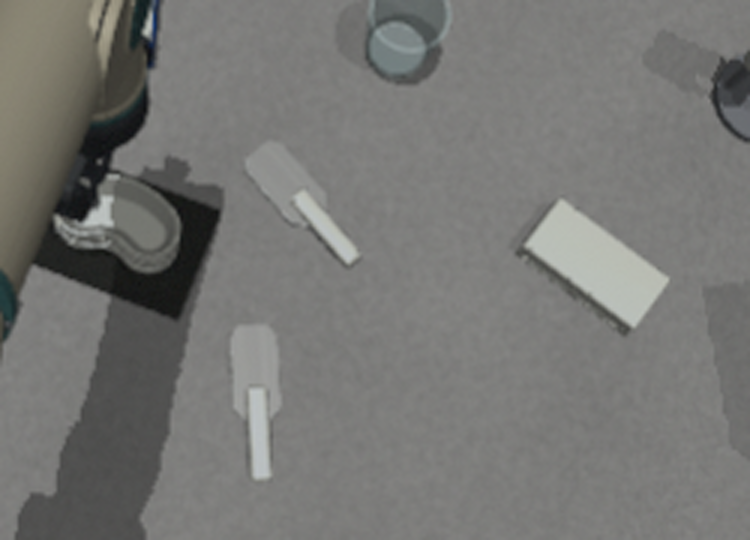

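```bash
python3 -c "
from h import *
goto(440,-320,350,-2.21)"
```

```text
at [613.5  37.3 275.5] rot [-1.574  0.005 -0.418] shift [ -13.9  -73.  -397.2] turn [ 0.007  1.792 -0.   ] rows>= 12.0 q7 -0.11
```

```bash
python3 -m jog '[{"x":-2,"y":-15,"z":-35,"ax":0,"ay":0.15,"az":0,"grip":85},{"x":-4,"y":-30,"z":-70,"ax":0,"ay":0.3,"az":0,"grip":85},{"x":-6,"y":-45,"z":-105,"ax":0,"ay":0.45,"az":0,"grip":85},{"x":-8,"y":-60,"z":-140,"ax":0,"ay":0.6,"az":0,"grip":85},{"x":-10,"y":-73,"z":-175,"ax":0,"ay":0.75,"az":0,"grip":85}]';python3 -c "
from h import *
goto(440,-320,350,-2.21)"
```

```text
clock: 21.9
eef_pos: [533.3, -119.8, 350.1]
tool_rot: [-1.575, 0.001, -1.174]
force: [0.4, -0.7, 0.1]
width: 85.0
at [ 533.3 -119.8  350.1] rot [-1.575e+00  1.000e-03 -1.174e+00] shift [ 148.7    0.8 -163.4] turn [0.005 1.036 0.002] rows>= 6.9 q7 -0.51
```

```bash
python3 -m jog '[{"x":25,"y":0,"z":-27,"ax":0,"ay":0.15,"az":0,"grip":85},{"x":50,"y":0,"z":-54,"ax":0,"ay":0.3,"az":0,"grip":85},{"x":75,"y":0,"z":-82,"ax":0,"ay":0.45,"az":0,"grip":85},{"x":100,"y":0,"z":-110,"ax":0,"ay":0.6,"az":0,"grip":85},{"x":125,"y":0,"z":-140,"ax":0,"ay":0.75,"az":0,"grip":85}]';python3 -c "
from h import *
goto(440,-320,350,-2.21)"
```

```text
clock: 22.4
eef_pos: [453.9, -289.2, 349.8]
tool_rot: [-1.575, -0.002, -1.924]
force: [-0.3, -0.6, 0.0]
width: 84.9
at [ 453.9 -289.2  349.8] rot [-1.575 -0.002 -1.924] shift [33.7 -0.2 -2.5] turn [0.004 0.286 0.002] rows>= 1.9 q7 -0.8
```

```bash
python3 -m jog '[{"x":20,"y":0,"z":-1,"ax":0,"ay":0.15,"az":0,"grip":85},{"x":33,"y":0,"z":-2,"ax":0,"ay":0.286,"az":0,"grip":85},{"x":33,"y":0,"z":-2,"ax":0,"ay":0.286,"az":0,"grip":85},{"x":33,"y":0,"z":-2,"ax":0,"ay":0.286,"az":0,"grip":85},{"x":33,"y":0,"z":-2,"ax":0,"ay":0.286,"az":0,"grip":85}]';python3 -c "
from h import *
goto(440,-320,350,-2.21)
im=get_image('wrist');cv2.imwrite('pics/w19.png',bgr(im))"
```

```text
clock: 22.9
eef_pos: [442.2, -317.8, 350.5]
tool_rot: [-1.573, -0.002, -2.2]
force: [-0.3, 0.6, 0.1]
width: 84.9
at [ 442.2 -317.8  350.5] rot [-1.573e+00 -2.000e-03 -2.200e+00] shift [ 3.   0.5 -0.5] turn [0.003 0.01  0.002] rows>= 0.1 q7 -0.98
```

View pics/w19.png

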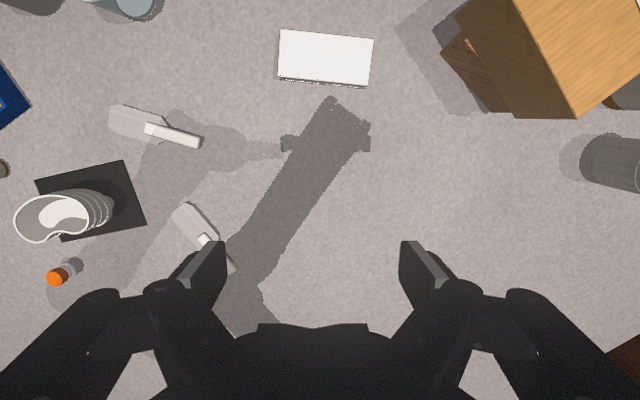

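```bash
cat >> h.py <<'E'
def whites(im,thr=215,amin=150):
    g=cv2.cvtColor(bgr(im),cv2.COLOR_BGR2GRAY); m=(g>thr).astype(np.uint8)
    cs,_=cv2.findContours(m,cv2.RETR_EXTERNAL,cv2.CHAIN_APPROX_NONE)
    return [c[:,0] for c in cs if cv2.contourArea(c)>amin]
def rect(im,c,z):
    P=cast(im,c,z)[:,:2].astype(np.float32); (cx,cy),(w,h),a=cv2.minAreaRect(P)
    a=np.radians(a)
    if w<h: w,h,a=h,w,a+np.pi/2
    return np.array([cx,cy]),w,h,a   # a: direction of the long side
E
python3 - <<'E'
from h import *
im=get_image('wrist')
for c in whites(im):
    b=cv2.boundingRect(c); 
    for z in (36,18): 
        o,w,h,a=rect(im,c,z); print(b,z,o.round(1),round(w,1),round(h,1),round(a,3),round(a-np.pi/2,3))
v=bgr(im); cv2.imwrite('pics/w20.png',cv2.resize(v[10:260,90:400],None,fx=2.4,fy=2.4,interpolation=2))
E
```

```text
(14, 195, 75, 48) 36 [627.   90.3] 138.0 75.3 1.191 -0.379
(14, 195, 75, 48) 18 [632.3 108.4] 143.5 78.4 1.191 -0.379
(144, 123, 54, 25) 36 [ 601.4 -170.4] 81.2 15.4 0.657 -0.914
(144, 123, 54, 25) 18 [ 605.6 -162.9] 84.5 16.0 0.657 -0.914
(278, 30, 96, 55) 36 [ 552. -421.] 130.4 61.6 0.846 -0.725
(278, 30, 96, 55) 18 [ 554.3 -423.6] 135.6 64.1 0.846 -0.725
```

View pics/w20.png

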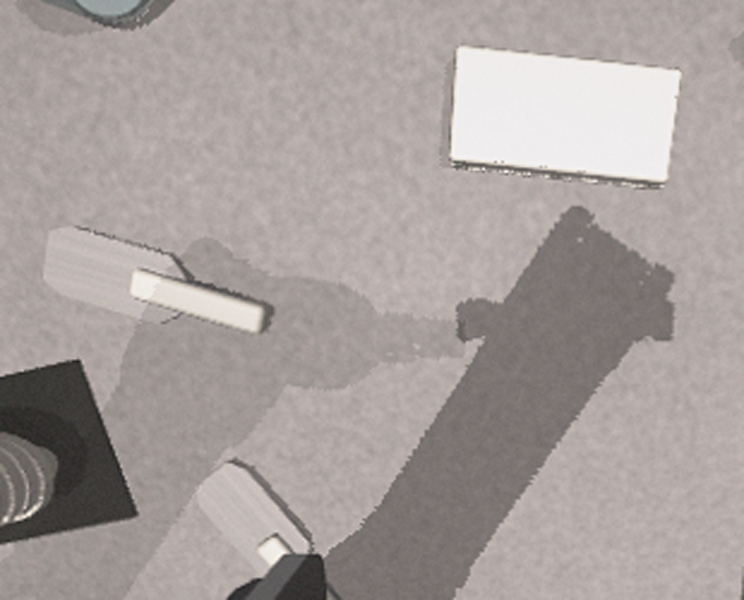

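```bash
python3 -c "
from h import *
goto(605.6,-162.9,150,-0.914)"
```

```text
at [ 442.2 -318.   350.9] rot [-1.573e+00 -2.000e-03 -2.201e+00] shift [-222.   200.4   41. ] turn [ 0.003 -1.287  0.   ] rows>= 8.6 q7 -0.98
```

```bash
python3 -m jog '[{"x":-25,"y":20,"z":5,"ax":0,"ay":-0.15,"az":0,"grip":60},{"x":-50,"y":40,"z":10,"ax":0,"ay":-0.3,"az":0,"grip":60},{"x":-75,"y":60,"z":15,"ax":0,"ay":-0.45,"az":0,"grip":60},{"x":-100,"y":80,"z":20,"ax":0,"ay":-0.6,"az":0,"grip":60},{"x":-125,"y":100,"z":25,"ax":0,"ay":-0.75,"az":0,"grip":60}]';python3 -c "
from h import *
goto(605.6,-162.9,150,-0.914)"
```

```text
clock: 23.5
eef_pos: [536.6, -231.4, 250.2]
tool_rot: [-1.573, -0.0, -1.445]
force: [0.9, 0.1, -0.0]
width: 60.1
at [ 536.6 -231.4  250.2] rot [-1.573 -0.    -1.445] shift [-59.3 100.   77.2] turn [ 0.002 -0.531 -0.   ] rows>= 3.5 q7 -0.48
```

```bash
python3 -m jog '[{"x":-15,"y":25,"z":20,"ax":0,"ay":-0.15,"az":0,"grip":60},{"x":-30,"y":50,"z":40,"ax":0,"ay":-0.3,"az":0,"grip":60},{"x":-45,"y":75,"z":60,"ax":0,"ay":-0.45,"az":0,"grip":60},{"x":-59,"y":100,"z":77,"ax":0,"ay":-0.531,"az":0,"grip":60},{"x":-59,"y":100,"z":77,"ax":0,"ay":-0.531,"az":0,"grip":60}]';python3 -m jog '[{"x":0,"y":0,"z":0,"ax":0,"ay":0,"az":0,"grip":60},{"x":0,"y":0,"z":0,"ax":0,"ay":0,"az":0,"grip":60}]';python3 -c "
from h import *
goto(605.6,-162.9,80,-0.914)
im=get_image('wrist');cv2.imwrite('pics/w21.png',bgr(im))
for c in whites(im,205):
    b=cv2.boundingRect(c); o,w,h,a=rect(im,c,18); print(b,o.round(1),round(w,1),round(h,1),round(a,3))
"
```

```text
clock: 24.0
eef_pos: [605.5, -159.7, 146.8]
tool_rot: [-1.574, 0.007, -0.914]
force: [0.2, 0.6, -0.9]
width: 60.1
clock: 24.2
eef_pos: [604.6, -167.2, 151.9]
tool_rot: [-1.574, -0.001, -0.925]
force: [-0.5, -0.4, 0.0]
width: 59.9
at [ 604.6 -167.2  151.9] rot [-1.574e+00 -1.000e-03 -9.250e-01] shift [-2.9 71.9  3.6] turn [ 0.003 -0.011  0.001] rows>= 1.4 q7 -0.13
(437, 336, 56, 64) [ 531.3 -437.1] 124.9 30.2 1.295
(298, 139, 20, 30) [ 629.6 -144.4] 26.3 17.4 0.647
(566, 102, 74, 28) [ 819. -341.] 70.4 15.3 2.482
(282, 67, 52, 101) [ 654.1 -126.1] 85.7 44.7 0.644
(0, 0, 124, 114) [573.   69.8] 96.3 96.2 0.834
```

View pics/w21.png

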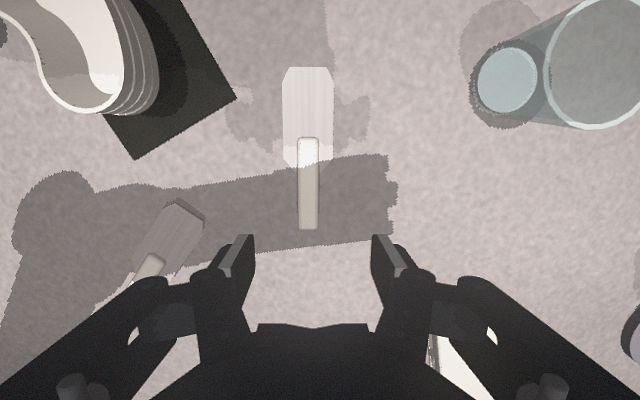

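```bash
python3 -c "
from h import *
im=get_image('wrist')
P=cast(im,[[308,137.5],[308,229.5]],18);T=cast(im,[[308,67]],11)
print(P.round(1),T.round(1),np.linalg.norm(P[0]-P[1]),P.mean(0))
d=T[0]-P[1];print(np.arctan2(d[1],d[0]),np.linalg.norm(d[:2]))
d=P[0]-P[1];print(np.arctan2(d[1],d[0]))
goto(P.mean(0)[0],P.mean(0)[1],14,-0.92)
"
```

```text
[[ 641.6 -136.3   18. ]
 [ 571.  -189.2   18. ]] [[ 689.6 -100.2   11. ]] 88.17838508917292 [ 606.31545616 -162.7208507    18.        ]
0.6438850591154168 148.20275458349147
0.6431970253162989
at [ 604.7 -167.2  152. ] rot [-1.573e+00 -1.000e-03 -9.250e-01] shift [ -2.7 138.    4.3] turn [ 0.002 -0.005  0.001] rows>= 2.8 q7 -0.13
```

```bash
python3 -m jog '[{"x":-2.7,"y":40,"z":4.3,"ax":0,"ay":0,"az":0,"grip":60},{"x":-2.7,"y":80,"z":4.3,"ax":0,"ay":0,"az":0,"grip":60},{"x":-2.7,"y":105,"z":4.3,"ax":0,"ay":0,"az":0,"grip":60},{"x":-2.7,"y":120,"z":4.3,"ax":0,"ay":0,"az":0,"grip":60},{"x":-2.7,"y":120,"z":4.3,"ax":0,"ay":0,"az":0,"grip":60}]';python3 -m jog '[{"x":0,"y":0,"z":0,"ax":0,"ay":0,"az":0,"grip":60},{"x":0,"y":0,"z":0,"ax":0,"ay":0,"az":0,"grip":60}]';python3 -c "
from h import *
im=get_image('wrist');cv2.imwrite('pics/w22.png',bgr(im))
goto(606.3,-162.7,14,-0.927)"
```

```text
clock: 24.8
eef_pos: [605.2, -161.4, 29.5]
tool_rot: [-1.575, 0.002, -0.924]
force: [-0.4, -0.1, 0.9]
width: 59.8
clock: 25.0
eef_pos: [607.4, -161.9, 32.4]
tool_rot: [-1.572, -0.002, -0.923]
force: [-0.2, -0.7, -1.1]
width: 60.1
at [ 607.4 -161.7   32.3] rot [-1.572 -0.002 -0.923] shift [ 0.1 18.3 -1.5] turn [0.001 0.004 0.002] rows>= 0.4 q7 -0.04
```

View pics/w22.png

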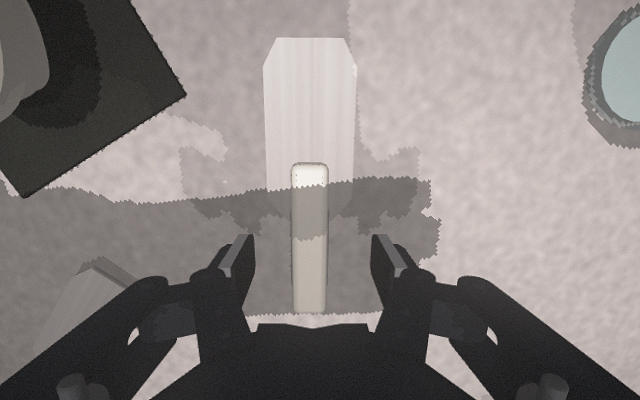

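```bash
python3 -m jog '[{"x":0,"y":10,"z":-1,"ax":0,"ay":0.004,"az":0,"grip":60},{"x":0,"y":17,"z":-1,"ax":0,"ay":0.004,"az":0,"grip":60},{"x":0,"y":17,"z":-1,"ax":0,"ay":0.004,"az":0,"grip":60},{"x":0,"y":17,"z":-1,"ax":0,"ay":0.004,"az":0,"grip":60}]';python3 -m jog '[{"x":0,"y":0,"z":0,"ax":0,"ay":0,"az":0,"grip":5},{"x":0,"y":0,"z":0,"ax":0,"ay":0,"az":0,"grip":5},{"x":0,"y":0,"z":0,"ax":0,"ay":0,"az":0,"grip":5},{"x":0,"y":0,"z":0,"ax":0,"ay":0,"az":0,"grip":5},{"x":0,"y":0,"z":0,"ax":0,"ay":0,"az":0,"grip":5}]';python3 -c "
from h import *
im=get_image('wrist');cv2.imwrite('pics/w23.png',bgr(im));print(read_state()['width'])"
```

```text
clock: 25.45
eef_pos: [605.1, -161.7, 13.1]
tool_rot: [-1.574, 0.001, -0.927]
force: [0.4, 0.3, -0.1]
width: 59.7
clock: 25.95
eef_pos: [605.7, -161.9, 14.0]
tool_rot: [-1.573, 0.0, -0.927]
force: [-0.2, -0.6, 3.5]
width: 18.4
18.53519474347785
```

View pics/w23.png

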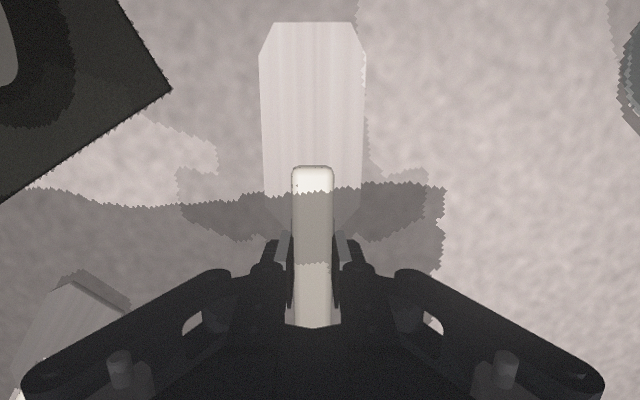

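```bash
python3 -m jog '[{"x":0,"y":-25,"z":0,"ax":0,"ay":0,"az":0,"grip":5},{"x":0,"y":-65,"z":0,"ax":0,"ay":0,"az":0,"grip":5},{"x":0,"y":-90,"z":0,"ax":0,"ay":0,"az":0,"grip":5},{"x":0,"y":-90,"z":0,"ax":0,"ay":0,"az":0,"grip":5}]';python3 -c "
from h import *
im=get_image('wrist');cv2.imwrite('pics/w24.png',bgr(im))
goto(455.2,-293.7,104,-2.296)"
```

```text
clock: 26.4
eef_pos: [607.7, -162.7, 106.9]
tool_rot: [-1.57, -0.005, -0.927]
force: [0.7, -0.4, -1.0]
width: 18.5
at [ 606.5 -161.8  104.8] rot [-1.572e+00 -1.000e-03 -9.270e-01] shift [  14.6    1.  -200.2] turn [-0.     1.369  0.002] rows>= 9.1 q7 -0.1
```

View pics/w24.png

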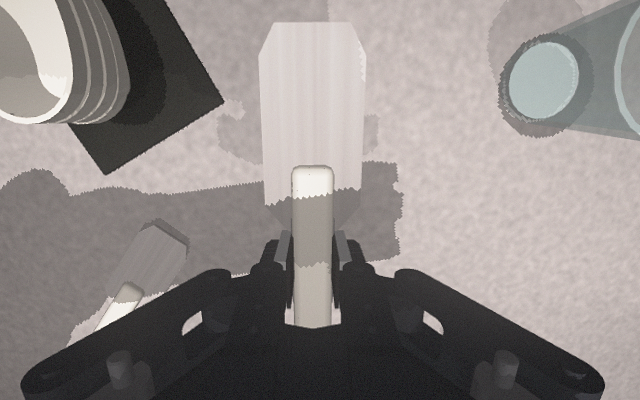

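```bash
python3 -m jog '[{"x":2,"y":0,"z":-35,"ax":0,"ay":0.12,"az":0,"grip":5},{"x":4,"y":0,"z":-70,"ax":0,"ay":0.27,"az":0,"grip":5},{"x":6,"y":0,"z":-105,"ax":0,"ay":0.42,"az":0,"grip":5},{"x":8,"y":0,"z":-140,"ax":0,"ay":0.57,"az":0,"grip":5},{"x":10,"y":0,"z":-170,"ax":0,"ay":0.72,"az":0,"grip":5}]';python3 -c "
from h import *
goto(455.2,-293.7,104,-2.296)"
```

```text
clock: 26.95
eef_pos: [473.1, -271.9, 102.5]
tool_rot: [-1.576, -0.0, -1.654]
force: [-0.8, -0.1, -0.7]
width: 18.7
at [ 473.1 -271.9  102.5] rot [-1.576 -0.    -1.654] shift [ 23.2  -1.4 -16.1] turn [0.005 0.642 0.002] rows>= 4.3 q7 -0.35
```

```bash
python3 -m jog '[{"x":5,"y":0,"z":-4,"ax":0,"ay":0.14,"az":0,"grip":5},{"x":10,"y":0,"z":-8,"ax":0,"ay":0.28,"az":0,"grip":5},{"x":15,"y":0,"z":-12,"ax":0,"ay":0.42,"az":0,"grip":5},{"x":20,"y":0,"z":-14,"ax":0,"ay":0.56,"az":0,"grip":5},{"x":23,"y":0,"z":-16,"ax":0,"ay":0.642,"az":0,"grip":5}]';python3 -m jog '[{"x":0,"y":0,"z":0,"ax":0,"ay":0,"az":0,"grip":5},{"x":0,"y":0,"z":0,"ax":0,"ay":0,"az":0,"grip":5},{"x":0,"y":0,"z":0,"ax":0,"ay":0,"az":0,"grip":5}]';python3 -c "
from h import *
im=get_image('wrist');cv2.imwrite('pics/w25.png',bgr(im))
goto(455.2,-293.7,104,-2.296)"
```

```text
clock: 27.45
eef_pos: [456.9, -292.9, 102.3]
tool_rot: [-1.575, -0.004, -2.294]
force: [-0.7, -0.2, -1.0]
width: 18.6
clock: 27.75
eef_pos: [457.9, -292.8, 103.5]
tool_rot: [-1.573, -0.002, -2.287]
force: [0.2, -0.4, -1.3]
width: 18.4
at [ 458.  -292.9  103.7] rot [-1.573e+00 -2.000e-03 -2.288e+00] shift [ 2.4 -0.3 -1.6] turn [0.002 0.008 0.002] rows>= 0.1 q7 -0.82
```

View pics/w25.png

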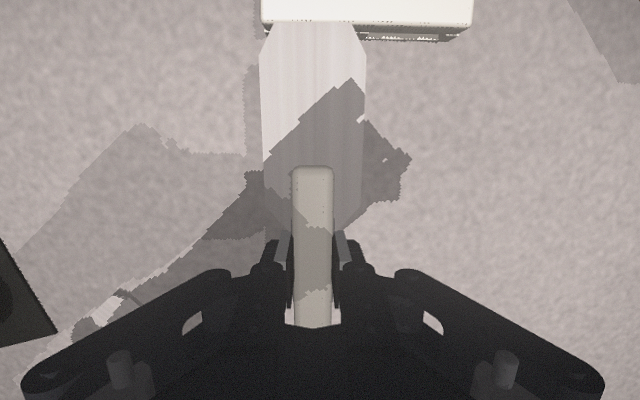

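```bash
python3 -c "
from h import *
im=get_image('wrist');v=bgr(im);cv2.imwrite('pics/w26.png',cv2.resize(v[0:60,240:500],None,fx=3,fy=3,interpolation=0))
g=cv2.cvtColor(v,cv2.COLOR_BGR2GRAY)
for c in (264,380,400,420,440,460,468): print(c,g[14:44,c])
for r in (5,10,15): print(r,g[r,255:268],g[r,466:480])
"
```

```text
264 [239 239 239 239 239 238 229 218 203 173 128 101  93 103 148 171 211 227
 186 152 157 157 157 156 172 179 183 183 189 201]
380 [238 238 238 239 239 239 239 232 223 214 198 163 130 113 107 109 109 105
 108 136 146 147 144 145 162 116 123 151 171 169]
400 [238 238 239 239 237 239 240 233 225 217 208 180 123 106 109 111 100 109
 105 121 152 148 146 142 155 151 114 113 170 183]
420 [238 237 237 238 237 238 239 236 210 203 212 197 166 124 112 104 102 111
 109 105 137 147 143 142 177 226 159 129 173 175]
440 [237 237 236 236 237 237 237 237 234 225 216 209 187 147 123 110 113 108
 110 105 106 106 106 105 108 104 105 107 161 170]
460 [236 236 236 236 236 236 235 236 236 231 224 215 204 174 139 110 110 101
 119 161 171 166 171 168 166 170 169 173 173 174]
468 [235 235 236 236 236 236 236 236 237 232 227 215 200 158 133 177 179 179
 181 178 180 178 176 173 177 176 175 176 178 177]
5 [146 150 151 151 141 156 217 229 235 238 238 238 238] [233 234 234 234 235 228 219 185 170 165 168 167 164 165]
10 [150 155 151 151 141 157 215 227 236 239 239 238 239] [235 236 235 237 233 224 204 179 176 175 172 173 173 172]
15 [159 157 154 158 144 161 206 226 236 239 239 239 239] [236 236 235 236 230 215 188 177 180 180 178 176 173 174]
```

View pics/w26.png

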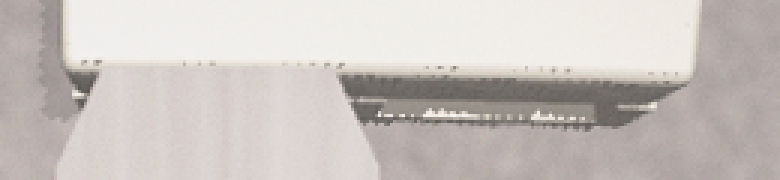

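```bash
python3 -c "
from h import *
im=get_image('wrist')
F=cast(im,[[264,24],[380,25.2],[400,25.5],[420,26],[440,26.6],[460,27]],35)[:,:2]
vx,vy,x0,y0=cv2.fitLine(F.astype(np.float32),cv2.DIST_L2,0,.01,.01).ravel();print('front dir',np.arctan2(vy,vx),(x0,y0))
a=np.arctan2(vy,vx); a=a if a>0 else a+np.pi
L=cast(im,[[260.5,5],[260.5,10],[260,15]],36)[:,:2];R=cast(im,[[473,5],[472.3,10],[471.6,15]],36)[:,:2]
y=np.array([np.cos(a),np.sin(a)]);x=np.array([y[1],-y[0]]);p0=np.array([x0,y0])
l=((L-p0)@y);r=((R-p0)@y);print(l,r,'width',l.mean()-r.mean(),'x yaw',a-np.pi/2)
for Q in (L,R):
  d=Q[0]-Q[-1];print('side dir',np.arctan2(d[1],d[0]))
m=p0+y*(l.mean()+r.mean())/2;print('front mid',m)
print('slot0',m+31*y,'slot1',m-31*y)
# slot1 opening edges on the front face: cols 365..439 row 36
print('tip',cast(im,[[313,22]],100))
"
```

```text
front dir 0.8482576 (np.float32(516.727), np.float32(-413.16348))
[82.73320599 82.81896582 83.21336324] [-47.80758228 -47.71374763 -47.62167616] width 130.6361803712768 x yaw -0.72253877
side dir -0.808799841884822
side dir -0.7555341679101947
front mid [ 528.36819758 -399.95838964]
slot0 [ 548.86822429 -376.70438039] slot1 [ 507.86817088 -423.21239889]
tip [[ 537.28153974 -363.55231318  100.        ]]
```

```bash
python3 -c "
from h import *
goto(548.8-130*.7492,-376.7+130*.6624,15,-2.295)"
```

```text
at [ 458.1 -293.1  104. ] rot [-1.572e+00 -2.000e-03 -2.288e+00] shift [ 2.3 89.  -6.6] turn [0.001 0.007 0.002] rows>= 1.8 q7 -0.82
```

```bash
python3 -m jog '[{"x":2.3,"y":30,"z":-6.6,"ax":0,"ay":0.007,"az":0,"grip":5},{"x":2.3,"y":55,"z":-6.6,"ax":0,"ay":0.007,"az":0,"grip":5},{"x":2.3,"y":75,"z":-6.6,"ax":0,"ay":0.007,"az":0,"grip":5},{"x":2.3,"y":82,"z":-6.6,"ax":0,"ay":0.007,"az":0,"grip":5},{"x":2.3,"y":82,"z":-6.6,"ax":0,"ay":0.007,"az":0,"grip":5}]';python3 -m jog '[{"x":0,"y":0,"z":0,"ax":0,"ay":0,"az":0,"grip":5},{"x":0,"y":0,"z":0,"ax":0,"ay":0,"az":0,"grip":5}]';python3 -c "
from h import *
goto(548.8-130*.7492,-376.7+130*.6624,15,-2.295)
im=get_image('wrist');cv2.imwrite('pics/w27.png',bgr(im))"
```

```text
clock: 28.4
eef_pos: [451.0, -290.8, 21.8]
tool_rot: [-1.573, -0.002, -2.296]
force: [0.7, -0.5, -1.3]
width: 18.1
clock: 28.6
eef_pos: [451.8, -291.4, 23.0]
tool_rot: [-1.57, -0.003, -2.296]
force: [-0.2, -0.5, -0.9]
width: 18.3
at [ 451.8 -291.4   23. ] rot [-1.57  -0.003 -2.296] shift [-0.4  8.  -0.8] turn [-0.    -0.001  0.003] rows>= 0.2 q7 -0.77
```

View pics/w27.png

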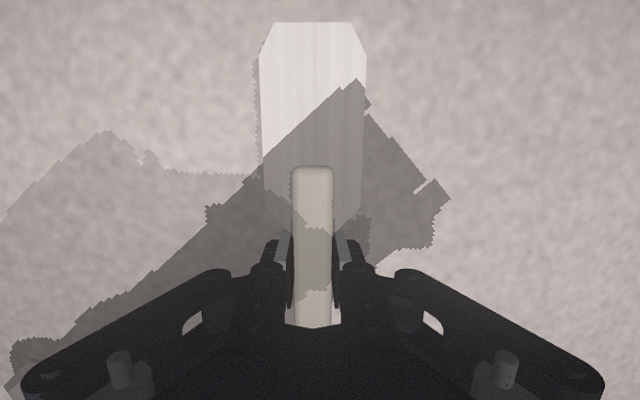

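```bash
python3 -m jog '[{"x":-0.4,"y":4,"z":-0.8,"ax":0,"ay":0,"az":0,"grip":5},{"x":-0.4,"y":7.5,"z":0,"ax":0,"ay":0,"az":0,"grip":5},{"x":-0.4,"y":7.5,"z":0,"ax":0,"ay":0,"az":0,"grip":5},{"x":-0.4,"y":7.5,"z":0,"ax":0,"ay":0,"az":0,"grip":5},{"x":-0.4,"y":7.5,"z":0,"ax":0,"ay":0,"az":0,"grip":5}]';python3 -c "
from h import *
goto(548.8-90*.7492,-376.7+90*.6624,15,-2.295)"
```

```text
clock: 29.15
eef_pos: [451.5, -290.6, 14.6]
tool_rot: [-1.572, -0.003, -2.296]
force: [0.7, -1.0, -0.6]
width: 18.8
at [ 451.5 -290.6   14.6] rot [-1.572 -0.003 -2.296] shift [-0.  -0.4 39.9] turn [ 0.001 -0.001  0.003] rows>= 0.8 q7 -0.77
```

```bash
python3 -m jog '[{"x":0,"y":-0.7,"z":10,"ax":0,"ay":0,"az":0.003,"grip":5},{"x":0,"y":-0.7,"z":20,"ax":0,"ay":0,"az":0.003,"grip":5},{"x":0,"y":-0.7,"z":28,"ax":0,"ay":0,"az":0.003,"grip":5},{"x":0,"y":-0.7,"z":34,"ax":0,"ay":0,"az":0.003,"grip":5},{"x":0,"y":-0.7,"z":40,"ax":0,"ay":0,"az":0.003,"grip":5}]';python3 -c "
from h import *
goto(548.8-53*.7492,-376.7+53*.6624,15,-2.295)
for n in ('top','side'):
  im=get_image(n);v=bgr(im);q=proj(im,[[535,-390,20]])[0].astype(int);x,y=q;cv2.imwrite('pics/%s28.png'%n,cv2.resize(v[y-60:y+60,max(0,x-80):x+80],None,fx=4,fy=4,interpolation=2))"
```

```text
clock: 29.65
eef_pos: [481.9, -317.5, 15.1]
tool_rot: [-1.572, 0.0, -2.296]
force: [-0.1, -0.6, -1.3]
width: 18.4
at [ 481.9 -317.5   15.1] rot [-1.572  0.    -2.296] shift [-0.   0.1 36.3] turn [ 0.001 -0.001 -0.   ] rows>= 0.7 q7 -0.84
```

View pics/top28.png

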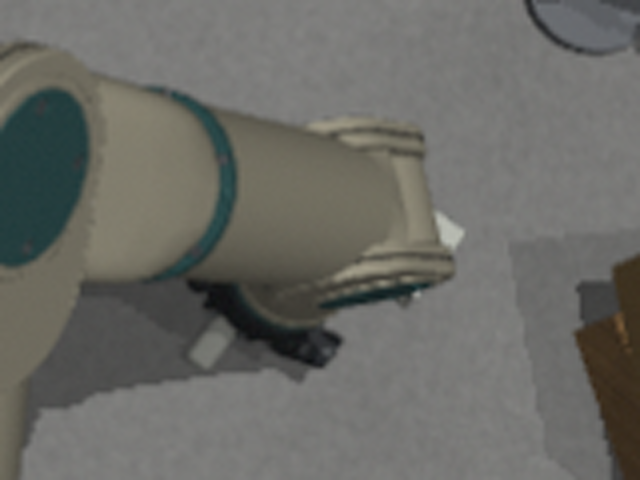

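View pics/side28.png

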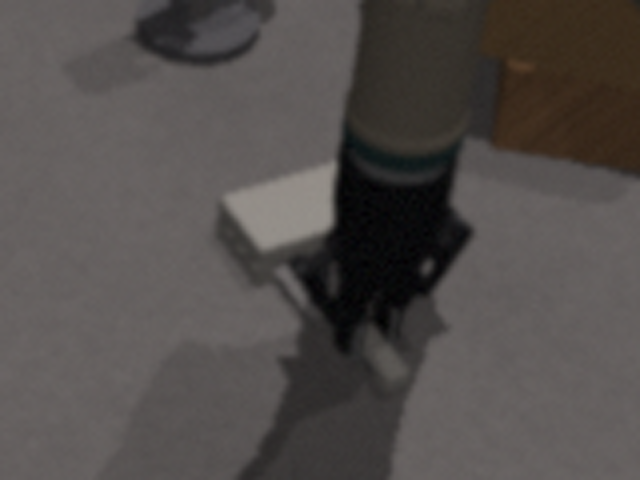

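```bash
python3 -c "
from h import *
im=get_image('wrist');v=bgr(im);cv2.imwrite('pics/w28.png',v)
im=get_image('side');v=bgr(im)
m=np.array([528.4,-400]);d=np.array([.7492,-.6624]);y=np.array([.6624,.7492])
def pt(a,b,z):
  w=m+a*d+b*y;return tuple(proj(im,[[w[0],w[1],z]])[0].round().astype(int).tolist())
for b in (66.5,-66.5):
  for z in (0,36): cv2.circle(v,pt(0,b,z),1,(0,0,255),-1)
  cv2.circle(v,pt(64,b,36),1,(0,255,0),-1)
for s in (31,-31):
  for b in (-26.5,26.5):
    for z in (4,16): cv2.circle(v,pt(0,s+b,z),1,(255,0,0),-1)
x,y_=pt(0,0,0);cv2.imwrite('pics/side29.png',cv2.resize(v[y_-60:y_+60,x-80:x+80],None,fx=5,fy=5,interpolation=2))
"
```

```text
(no output)
```

View pics/w28.png

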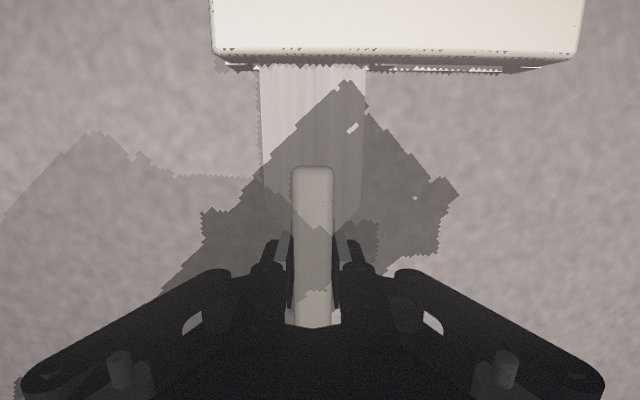

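View pics/side29.png

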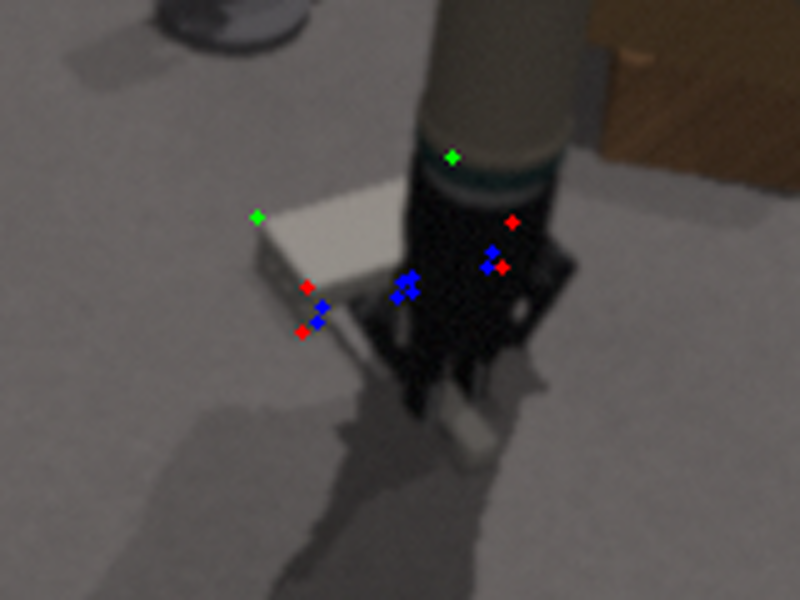

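```bash
python3 -m jog '[{"x":0,"y":0,"z":8,"ax":0,"ay":0,"az":0,"grip":5},{"x":0,"y":0,"z":16,"ax":0,"ay":0,"az":0,"grip":5},{"x":0,"y":0,"z":23,"ax":0,"ay":0,"az":0,"grip":5},{"x":0,"y":0,"z":29,"ax":0,"ay":0,"az":0,"grip":5},{"x":0,"y":0,"z":29,"ax":0,"ay":0,"az":0,"grip":5}]';python3 -m jog '[{"x":0,"y":0,"z":3,"ax":0,"ay":0,"az":0,"grip":5},{"x":0,"y":0,"z":5,"ax":0,"ay":0,"az":0,"grip":5},{"x":0,"y":0,"z":5,"ax":0,"ay":0,"az":0,"grip":5}]';python3 -c "
from h import *
goto(548.8-53*.7492,-376.7+53*.6624,15,-2.295)"
```

```text
clock: 30.35
eef_pos: [504.0, -337.2, 15.2]
tool_rot: [-1.571, 0.0, -2.296]
force: [0.1, -0.2, -1.0]
width: 18.2
clock: 30.65
eef_pos: [507.0, -339.8, 15.2]
tool_rot: [-1.572, 0.0, -2.296]
force: [0.7, -0.1, -1.2]
width: 18.2
at [ 507.  -339.8   15.2] rot [-1.572  0.    -2.296] shift [-0.   0.2  2.8] turn [ 0.001 -0.001 -0.   ] rows>= 0.1 q7 -0.89
```

```bash
python3 -m jog '[{"x":0,"y":0,"z":1,"ax":0,"ay":0,"az":0,"grip":5},{"x":0,"y":0,"z":2,"ax":0,"ay":0,"az":0,"grip":5},{"x":0,"y":0,"z":2.5,"ax":0,"ay":0,"az":0,"grip":5},{"x":0,"y":0,"z":2.5,"ax":0,"ay":0,"az":0,"grip":5}]';python3 -m jog '[{"x":0,"y":0,"z":1,"ax":0,"ay":0,"az":0,"grip":5},{"x":0,"y":0,"z":1.5,"ax":0,"ay":0,"az":0,"grip":5},{"x":0,"y":0,"z":1.5,"ax":0,"ay":0,"az":0,"grip":5}]'
```

```text
clock: 31.05
eef_pos: [508.3, -340.8, 15.1]
tool_rot: [-1.573, 0.001, -2.296]
force: [-1.5, 1.9, 0.3]
width: 18.4
clock: 31.35
eef_pos: [508.3, -340.8, 14.8]
tool_rot: [-1.576, 0.001, -2.296]
force: [-4.7, 3.7, 1.5]
width: 18.3
```

```bash
python3 -m jog '[{"x":0,"y":0,"z":1,"ax":0,"ay":0,"az":0,"grip":5},{"x":0,"y":0,"z":2,"ax":0,"ay":0,"az":0,"grip":5},{"x":0,"y":0,"z":2,"ax":0,"ay":0,"az":0,"grip":5}]';python3 -c "
from h import *
im=get_image('wrist');v=bgr(im);cv2.imwrite('pics/w30.png',v)
print('front edge/handle edge z35,z18',cast(im,[[313,166]],18))"
```

```text
clock: 31.65
eef_pos: [508.4, -340.8, 14.4]
tool_rot: [-1.58, 0.002, -2.296]
force: [-7.4, 6.2, 3.5]
width: 18.5
front edge/handle edge z35,z18 [[ 542.42581014 -372.59480544   18.        ]]
```

View pics/w30.png

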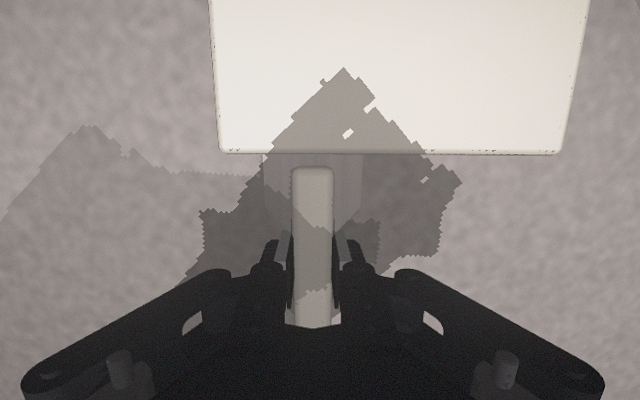

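```bash
python3 -m jog '[{"x":0,"y":0.5,"z":0,"ax":0,"ay":0,"az":0,"grip":45},{"x":0,"y":0.5,"z":0,"ax":0,"ay":0,"az":0,"grip":45},{"x":0,"y":0.5,"z":0,"ax":0,"ay":0,"az":0,"grip":45},{"x":0,"y":0.5,"z":0,"ax":0,"ay":0,"az":0,"grip":45}]';python3 -m jog '[{"x":0,"y":-20,"z":0,"ax":0,"ay":0,"az":0,"grip":50},{"x":0,"y":-60,"z":0,"ax":0,"ay":0,"az":0,"grip":50},{"x":0,"y":-110,"z":-10,"ax":0,"ay":0,"az":0,"grip":50},{"x":0,"y":-150,"z":-20,"ax":0,"ay":0,"az":0,"grip":50},{"x":0,"y":-150,"z":-20,"ax":0,"ay":0,"az":0,"grip":50}]';python3 -c "
from h import *
im=get_image('wrist');v=bgr(im);cv2.imwrite('pics/w31.png',v)
goto(470,-110,200,-1.52)"
```

```text
clock: 32.1
eef_pos: [512.0, -344.1, 15.0]
tool_rot: [-1.571, 0.0, -2.296]
force: [0.1, -0.7, -0.8]
width: 44.6
clock: 32.6
eef_pos: [497.6, -333.2, 171.9]
tool_rot: [-1.562, 0.001, -2.297]
force: [1.2, -1.1, 0.0]
width: 50.1
at [ 497.5 -331.9  169.2] rot [-1.565e+00  2.000e-03 -2.297e+00] shift [-147.8  -31.4 -167.7] turn [-0.006 -0.777  0.001] rows>= 5.2 q7 -1.03
```

View pics/w31.png

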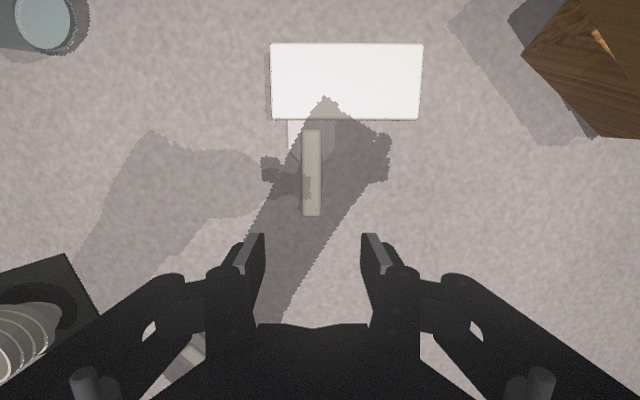

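```bash
python3 -m jog '[{"x":-30,"y":-6,"z":-34,"ax":0,"ay":-0.15,"az":0,"grip":60},{"x":-60,"y":-12,"z":-67,"ax":0,"ay":-0.3,"az":0,"grip":60},{"x":-90,"y":-18,"z":-100,"ax":0,"ay":-0.45,"az":0,"grip":60},{"x":-120,"y":-24,"z":-134,"ax":0,"ay":-0.6,"az":0,"grip":60},{"x":-150,"y":-30,"z":-168,"ax":0,"ay":-0.75,"az":0,"grip":60}]';python3 -m jog '[{"x":0,"y":0,"z":0,"ax":0,"ay":-0.027,"az":0,"grip":60},{"x":0,"y":0,"z":0,"ax":0,"ay":-0.027,"az":0,"grip":60},{"x":0,"y":0,"z":0,"ax":0,"ay":-0.027,"az":0,"grip":60}]';python3 -c "
from h import *
im=get_image('wrist');v=bgr(im);cv2.imwrite('pics/w32.png',v)
print(read_state()['eef_pos'])"
```

```text
clock: 33.15
eef_pos: [469.6, -105.1, 195.2]
tool_rot: [-1.572, 0.001, -1.54]
force: [0.6, 0.7, 0.7]
width: 59.9
clock: 33.45
eef_pos: [470.4, -108.2, 195.2]
tool_rot: [-1.571, 0.0, -1.522]
force: [-0.1, -0.7, 0.1]
width: 59.9
[ 470.33883225 -108.62253087  195.0685975 ]
```

View pics/w32.png

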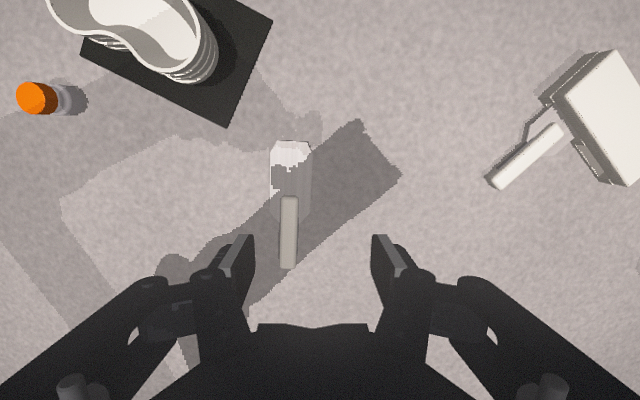

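```bash
python3 -c "
from h import *
im=get_image('wrist');v=bgr(im);g=cv2.cvtColor(v,cv2.COLOR_BGR2GRAY)
cv2.imwrite('pics/w33.png',cv2.resize(v[130:280,240:340],None,fx=4,fy=4,interpolation=0))
P=cast(im,[[289.5,196],[287.7,268.5]],18);T=cast(im,[[291,141.5]],11)
print(P.round(1),T.round(1),np.linalg.norm(P[0]-P[1]),P.mean(0))
d=T[0]-P[1];print(np.arctan2(d[1],d[0]),np.linalg.norm(d[:2]))
d=P[0]-P[1];print(np.arctan2(d[1],d[0]))
goto(P.mean(0)[0],P.mean(0)[1],80,-1.52)
"
```

```text
[[452.4 -85.8  18. ]
 [363.8 -86.2  18. ]] [[510.9 -85.2  11. ]] 88.66421426726302 [408.09350666 -86.02042247  18.        ]
0.007177142041147896 147.16824736443257
0.0045134647329805894
at [ 470.2 -108.7  195. ] rot [-1.571  0.    -1.523] shift [-25.6 115.  -60.9] turn [ 0.001 -0.003 -0.   ] rows>= 2.7 q7 -0.71
```

View pics/w33.png

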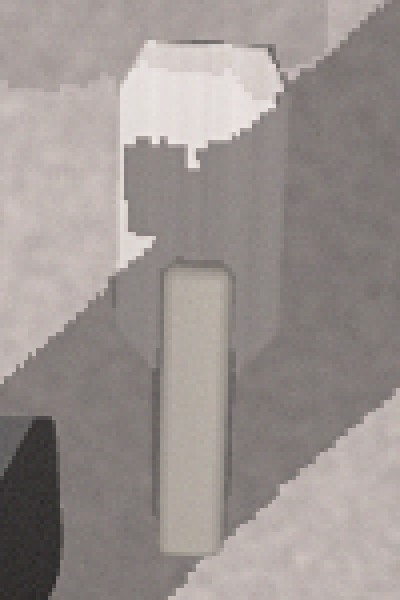

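```bash
python3 -c "
from h import *
goto(412,-86,80,-1.565)"; python3 -m jog '[{"x":-12,"y":40,"z":-25,"ax":0,"ay":0.042,"az":0,"grip":60},{"x":-25,"y":80,"z":-50,"ax":0,"ay":0.042,"az":0,"grip":60},{"x":-25,"y":115,"z":-57,"ax":0,"ay":0.042,"az":0,"grip":60},{"x":-25,"y":115,"z":-57,"ax":0,"ay":0.042,"az":0,"grip":60},{"x":-25,"y":115,"z":-57,"ax":0,"ay":0.042,"az":0,"grip":60}]';python3 -m jog '[{"x":0,"y":0,"z":0,"ax":0,"ay":0,"az":0,"grip":60},{"x":0,"y":0,"z":0,"ax":0,"ay":0,"az":0,"grip":60}]';python3 -c "
from h import *
goto(412,-86,15,-1.565)
im=get_image('wrist');v=bgr(im);cv2.imwrite('pics/w34.png',v)"
```

```text
at [ 470.2 -108.7  195. ] rot [-1.571  0.    -1.523] shift [-25.4 115.  -57. ] turn [ 0.001  0.042 -0.   ] rows>= 2.6 q7 -0.71
clock: 34.05
eef_pos: [412.6, -86.6, 80.3]
tool_rot: [-1.571, 0.0, -1.565]
force: [-0.1, -0.5, 0.5]
width: 59.9
clock: 34.25
eef_pos: [413.8, -85.6, 81.3]
tool_rot: [-1.568, -0.0, -1.561]
force: [0.1, -0.2, -0.6]
width: 60.1
at [413.8 -85.6  81.3] rot [-1.568 -0.    -1.561] shift [ 0.3 66.3 -2. ] turn [-0.003  0.004  0.   ] rows>= 1.3 q7 -0.46
```

View pics/w34.png

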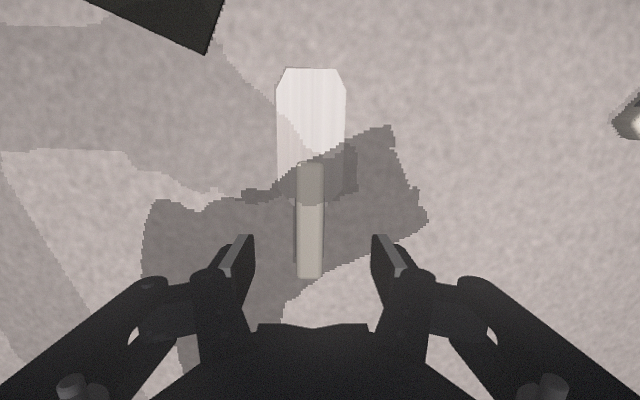

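```bash
python3 -m jog '[{"x":0.3,"y":25,"z":-2,"ax":0,"ay":0.004,"az":0,"grip":60},{"x":0.3,"y":45,"z":-2,"ax":0,"ay":0.004,"az":0,"grip":60},{"x":0.3,"y":58,"z":-2,"ax":0,"ay":0.004,"az":0,"grip":60},{"x":0.3,"y":64,"z":-2,"ax":0,"ay":0.004,"az":0,"grip":60},{"x":0.3,"y":64,"z":-2,"ax":0,"ay":0.004,"az":0,"grip":60}]';python3 -c "
from h import *
goto(412,-86,14,-1.565)"
```

```text
clock: 34.8
eef_pos: [416.3, -86.9, 21.7]
tool_rot: [-1.581, 0.001, -1.565]
force: [0.2, -0.2, -0.2]
width: 60.0
at [416.3 -86.9  21.7] rot [-1.581e+00  1.000e-03 -1.565e+00] shift [-0.9  7.7 -4.2] turn [ 0.01   0.    -0.001] rows>= 0.2 q7 -0.32
```

```bash
python3 -m jog '[{"x":0,"y":0,"z":0,"ax":0,"ay":0,"az":0,"grip":60},{"x":0,"y":0,"z":0,"ax":0,"ay":0,"az":0,"grip":60}]';python3 -c "
from h import *
goto(412,-86,14,-1.565);print(read_state()['qpos'].round(2))"
```

```text
clock: 35.0
eef_pos: [415.4, -86.2, 22.2]
tool_rot: [-1.581, 0.003, -1.565]
force: [-0.4, -0.6, 0.4]
width: 59.9
at [415.4 -86.2  22.2] rot [-1.581  0.003 -1.565] shift [-0.2  8.2 -3.3] turn [ 0.01   0.    -0.003] rows>= 0.2 q7 -0.32
[-0.06  0.79  0.29  2.28 -1.1   0.23 -0.32]
```

```bash
python3 -c "
from h import *
goto(427,-86,15,-1.565)"; python3 -m jog '[{"x":-0.2,"y":-5,"z":12,"ax":0.01,"ay":0,"az":0,"grip":60},{"x":-0.2,"y":-5,"z":12,"ax":0.01,"ay":0,"az":0,"grip":60},{"x":-0.2,"y":4,"z":12,"ax":0.01,"ay":0,"az":0,"grip":60},{"x":-0.2,"y":7,"z":12,"ax":0.01,"ay":0,"az":0,"grip":60},{"x":-0.2,"y":7,"z":12,"ax":0.01,"ay":0,"az":0,"grip":60}]';python3 -m jog '[{"x":0,"y":0,"z":0,"ax":0,"ay":0,"az":0,"grip":60},{"x":0,"y":0,"z":0,"ax":0,"ay":0,"az":0,"grip":60}]';python3 -c "
from h import *
goto(427,-86,15,-1.565);print(read_state()['qpos'].round(2))"
```

```text
at [415.4 -86.2  22.2] rot [-1.581  0.003 -1.565] shift [-0.1  7.1 11.7] turn [ 0.01   0.    -0.003] rows>= 0.3 q7 -0.32
clock: 35.5
eef_pos: [427.7, -86.2, 15.3]
tool_rot: [-1.574, 0.003, -1.566]
force: [-0.1, 0.2, 0.0]
width: 59.8
clock: 35.7
eef_pos: [427.9, -86.1, 15.6]
tool_rot: [-1.574, 0.003, -1.565]
force: [-1.1, -0.1, 1.0]
width: 60.0
at [427.9 -86.1  15.6] rot [-1.574  0.003 -1.565] shift [-0.1  0.6 -0.9] turn [ 0.003 -0.    -0.003] rows>= 0.0 q7 -0.33
[-0.05  0.81  0.29  2.25 -1.1   0.23 -0.33]
```

```bash
python3 -m jog '[{"x":0,"y":0.8,"z":0,"ax":0,"ay":0,"az":0,"grip":60},{"x":0,"y":0.8,"z":0,"ax":0,"ay":0,"az":0,"grip":5},{"x":0,"y":0.8,"z":0,"ax":0,"ay":0,"az":0,"grip":5},{"x":0,"y":0.8,"z":0,"ax":0,"ay":0,"az":0,"grip":5},{"x":0,"y":0.8,"z":0,"ax":0,"ay":0,"az":0,"grip":5}]';python3 -m jog '[{"x":0,"y":0,"z":0,"ax":0,"ay":0,"az":0,"grip":5},{"x":0,"y":0,"z":0,"ax":0,"ay":0,"az":0,"grip":5},{"x":0,"y":0,"z":0,"ax":0,"ay":0,"az":0,"grip":5}]';python3 -c "
from h import *
im=get_image('wrist');v=bgr(im);cv2.imwrite('pics/w35.png',v)"; python3 -m jog '[{"x":0,"y":-15,"z":4,"ax":0,"ay":0,"az":0,"grip":5},{"x":0,"y":-45,"z":8,"ax":0,"ay":0,"az":0,"grip":5},{"x":0,"y":-80,"z":8,"ax":0,"ay":0,"az":0,"grip":5},{"x":0,"y":-90,"z":8,"ax":0,"ay":0,"az":0,"grip":5},{"x":0,"y":-90,"z":8,"ax":0,"ay":0,"az":0,"grip":5}]';python3 -c "
from h import *
im=get_image('wrist');v=bgr(im);cv2.imwrite('pics/w36.png',v)
goto(507.9-105*.7492,-423.2+105*.6624,104,-2.295)"
```

```text
clock: 36.2
eef_pos: [428.2, -85.9, 15.5]
tool_rot: [-1.573, 0.004, -1.565]
force: [-1.1, -0.2, 9.1]
width: 41.8
clock: 36.5
eef_pos: [428.1, -85.9, 15.5]
tool_rot: [-1.574, 0.004, -1.565]
force: [-1.4, 1.0, 9.5]
width: 42.0
clock: 37.05
eef_pos: [437.2, -86.1, 105.6]
tool_rot: [-1.572, 0.003, -1.564]
force: [0.5, -0.2, -1.5]
width: 41.9
at [436.5 -85.8 104.7] rot [-1.574  0.004 -1.564] shift [267.8  -0.4  -9.1] turn [ 0.004  0.731 -0.003] rows>= 5.4 q7 -0.56
```

View pics/w35.png

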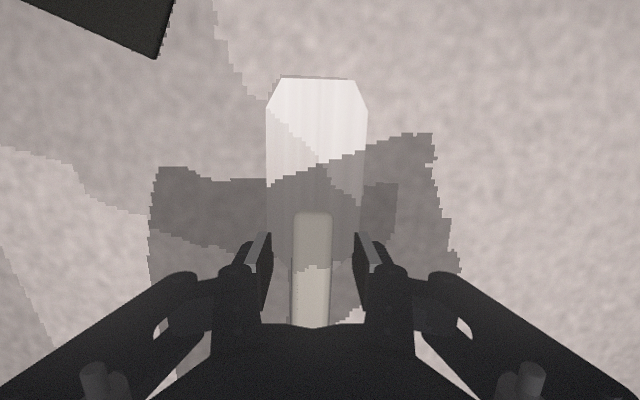

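View pics/w36.png

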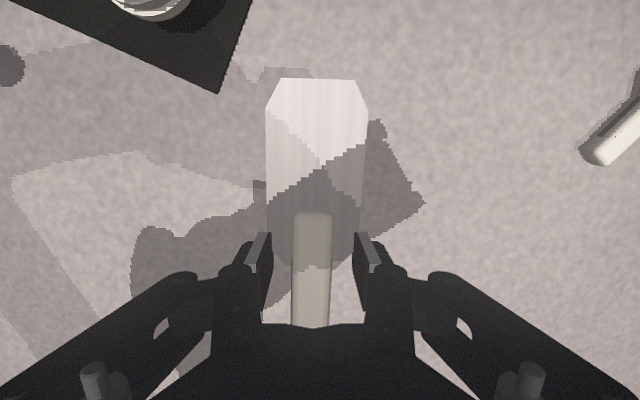

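```bash
python3 -m jog '[{"x":20,"y":0,"z":15,"ax":0,"ay":0,"az":0,"grip":5},{"x":45,"y":0,"z":35,"ax":0,"ay":0,"az":0,"grip":5},{"x":65,"y":0,"z":50,"ax":0,"ay":0,"az":0,"grip":5},{"x":75,"y":0,"z":60,"ax":0,"ay":0,"az":0,"grip":5},{"x":75,"y":0,"z":60,"ax":0,"ay":0,"az":0,"grip":5}]';python3 -m jog '[{"x":0,"y":20,"z":0,"ax":0.003,"ay":0,"az":0,"grip":5},{"x":0,"y":45,"z":0,"ax":0.003,"ay":0,"az":0,"grip":5},{"x":0,"y":70,"z":0,"ax":0.003,"ay":0,"az":0,"grip":5},{"x":0,"y":83,"z":0,"ax":0.003,"ay":0,"az":0,"grip":5},{"x":0,"y":83,"z":0,"ax":0.003,"ay":0,"az":0,"grip":5}]';python3 -m jog '[{"x":0,"y":0,"z":0,"ax":0,"ay":0,"az":0,"grip":5},{"x":0,"y":0,"z":0,"ax":0,"ay":0,"az":0,"grip":5}]'
```

```text
clock: 37.6
eef_pos: [497.3, -162.6, 102.6]
tool_rot: [-1.575, 0.003, -1.567]
force: [0.6, 0.6, -1.5]
width: 41.9
clock: 38.1
eef_pos: [494.4, -159.3, 19.3]
tool_rot: [-1.576, 0.007, -1.565]
force: [0.5, -0.6, -1.6]
width: 41.4
clock: 38.3
eef_pos: [497.0, -160.8, 22.1]
tool_rot: [-1.57, 0.003, -1.565]
force: [0.7, -0.3, -2.1]
width: 41.6
```

```bash
python3 -m jog '[{"x":0,"y":3,"z":0,"ax":0,"ay":0,"az":0,"grip":5},{"x":0,"y":6,"z":0,"ax":0,"ay":0,"az":0,"grip":5},{"x":0,"y":6.5,"z":0,"ax":0,"ay":0,"az":0,"grip":5},{"x":0,"y":6.5,"z":0,"ax":0,"ay":0,"az":0,"grip":5}]';python3 -m jog '[{"x":0,"y":0,"z":0,"ax":0,"ay":0,"az":0,"grip":60},{"x":0,"y":0,"z":0,"ax":0,"ay":0,"az":0,"grip":60},{"x":0,"y":0,"z":0,"ax":0,"ay":0,"az":0,"grip":60}]';python3 -m jog '[{"x":0,"y":-20,"z":0,"ax":0,"ay":0,"az":0,"grip":60},{"x":0,"y":-60,"z":-10,"ax":0,"ay":0,"az":0,"grip":60},{"x":0,"y":-65,"z":-20,"ax":0,"ay":0,"az":0,"grip":60},{"x":0,"y":-65,"z":-20,"ax":0,"ay":0,"az":0,"grip":60},{"x":0,"y":-65,"z":-20,"ax":0,"ay":0,"az":0,"grip":60}]';python3 -c "
from h import *
im=get_image('wrist');v=bgr(im);cv2.imwrite('pics/w37.png',v)"
```

```text
clock: 38.7
eef_pos: [497.1, -160.6, 15.6]
tool_rot: [-1.57, 0.004, -1.565]
force: [-0.7, 0.5, 6.0]
width: 41.7
clock: 39.0
eef_pos: [496.5, -160.6, 14.8]
tool_rot: [-1.571, 0.004, -1.565]
force: [-0.2, 0.5, 0.4]
width: 60.1
clock: 39.5
eef_pos: [476.5, -160.4, 79.3]
tool_rot: [-1.572, 0.005, -1.565]
force: [-0.2, -0.5, 0.1]
width: 60.1
```

View pics/w37.png

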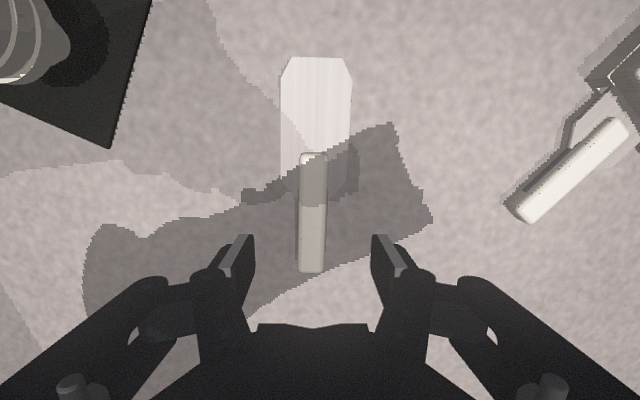

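```bash
python3 -c "
from h import *
im=get_image('wrist')
P=cast(im,[[314,153],[311.3,272.5]],18);T=cast(im,[[315.5,57]],11)
print(P.round(1),T.round(1),np.linalg.norm(P[0]-P[1]),P.mean(0))
d=T[0]-P[1];print(np.arctan2(d[1],d[0]),np.linalg.norm(d[:2]))
d=P[0]-P[1];print(np.arctan2(d[1],d[0]))
goto(P.mean(0)[0],P.mean(0)[1],14.5,-1.565)
"
```

```text
[[ 520.4 -162.3   18. ]
 [ 432.5 -161.1   18. ]] [[ 580.2 -162.7   11. ]] 87.88309890283439 [ 476.43654089 -161.65131974   18.        ]
-0.010999876109014997 147.67140049683957
-0.013643148547968355
at [ 476.6 -160.5   78.9] rot [-1.572  0.005 -1.565] shift [ 1.4 64.3 -0. ] turn [ 0.002  0.    -0.005] rows>= 1.3 q7 -0.47
```

```bash
python3 -m jog '[{"x":1.2,"y":25,"z":0,"ax":0,"ay":0.018,"az":-0.003,"grip":60},{"x":1.2,"y":45,"z":0,"ax":0,"ay":0.018,"az":-0.003,"grip":60},{"x":1.2,"y":58,"z":0,"ax":0,"ay":0.018,"az":-0.003,"grip":60},{"x":1.2,"y":64,"z":0,"ax":0,"ay":0.018,"az":-0.003,"grip":60},{"x":1.2,"y":64,"z":0,"ax":0,"ay":0.018,"az":-0.003,"grip":60}]';python3 -c "
from h import *
goto(476.4,-161.6,14.5,-1.583)"; python3 -m jog '[{"x":0,"y":0,"z":0,"ax":0,"ay":0,"az":0,"grip":5},{"x":0,"y":0,"z":0,"ax":0,"ay":0,"az":0,"grip":5},{"x":0,"y":0,"z":0,"ax":0,"ay":0,"az":0,"grip":5},{"x":0,"y":0,"z":0,"ax":0,"ay":0,"az":0,"grip":5},{"x":0,"y":0,"z":0,"ax":0,"ay":0,"az":0,"grip":5}]'; python3 -c "
from h import *
im=get_image('wrist');v=bgr(im);cv2.imwrite('pics/w38.png',v)"
```

```text
clock: 40.1
eef_pos: [476.0, -161.8, 14.6]
tool_rot: [-1.573, 0.002, -1.583]
force: [0.8, -0.1, 0.7]
width: 60.1
at [ 476.  -161.8   14.6] rot [-1.573  0.002 -1.583] shift [-0.2  0.1  0.4] turn [ 0.003 -0.    -0.002] rows>= 0.0 q7 -0.37
clock: 40.6
eef_pos: [476.9, -161.9, 16.6]
tool_rot: [-1.57, 0.001, -1.583]
force: [-0.9, 0.6, 5.6]
width: 18.4
```

View pics/w38.png

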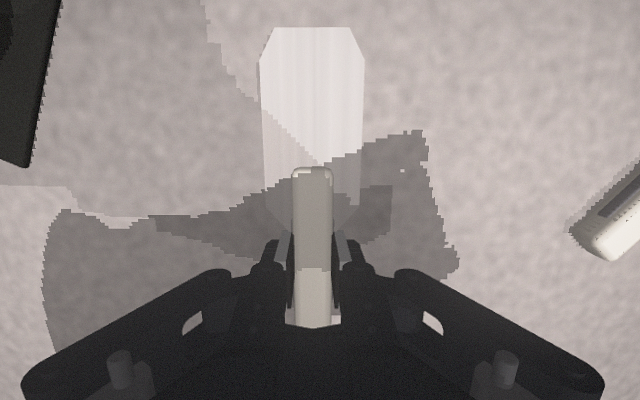

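```bash
python3 -m jog '[{"x":0,"y":-20,"z":0,"ax":0,"ay":0,"az":0,"grip":5},{"x":0,"y":-60,"z":0,"ax":0,"ay":0,"az":0,"grip":5},{"x":0,"y":-90,"z":0,"ax":0,"ay":0,"az":0,"grip":5},{"x":0,"y":-90,"z":0,"ax":0,"ay":0,"az":0,"grip":5},{"x":0,"y":-90,"z":0,"ax":0,"ay":0,"az":0,"grip":5}]';python3 -c "
from h import *
goto(507.9-130*.7492,-423.2+130*.6624,104,-2.295)"
```

```text
clock: 41.15
eef_pos: [476.9, -161.5, 106.1]
tool_rot: [-1.57, 0.001, -1.582]
force: [-0.8, 0.8, -1.5]
width: 18.0
at [ 476.9 -161.5  106.1] rot [-1.570e+00  1.000e-03 -1.582e+00] shift [176.3   1.9 -64.4] turn [-0.     0.713 -0.001] rows>= 4.8 q7 -0.52
```

```bash
python3 -m jog '[{"x":35,"y":0,"z":-13,"ax":0,"ay":0.14,"az":0,"grip":5},{"x":70,"y":0,"z":-26,"ax":0,"ay":0.28,"az":0,"grip":5},{"x":105,"y":0,"z":-40,"ax":0,"ay":0.42,"az":0,"grip":5},{"x":140,"y":1,"z":-52,"ax":0,"ay":0.56,"az":0,"grip":5},{"x":176,"y":2,"z":-64,"ax":0,"ay":0.7,"az":0,"grip":5}]';python3 -m jog '[{"x":0,"y":0,"z":0,"ax":0,"ay":0.013,"az":0,"grip":5},{"x":0,"y":0,"z":0,"ax":0,"ay":0.013,"az":0,"grip":5},{"x":0,"y":0,"z":0,"ax":0,"ay":0.013,"az":0,"grip":5}]';python3 -c "
from h import *
im=get_image('wrist');v=bgr(im);cv2.imwrite('pics/w39.png',v)
goto(507.9-130*.7492,-423.2+130*.6624,17.6,-2.295);print(read_state()['qpos'].round(2))"
```

```text
clock: 41.65
eef_pos: [409.2, -337.5, 102.1]
tool_rot: [-1.575, 0.001, -2.289]
force: [0.4, -0.9, -1.2]
width: 18.3
clock: 41.95
eef_pos: [410.5, -335.3, 102.5]
tool_rot: [-1.575, 0.002, -2.294]
force: [-0.4, 0.6, -1.5]
width: 18.3
at [ 410.8 -335.3  102.8] rot [-1.574e+00  2.000e-03 -2.293e+00] shift [ 1.7 85.1  1.3] turn [ 0.003  0.002 -0.002] rows>= 1.7 q7 -0.77
[ 0.13  0.83  0.82  1.98 -0.91  0.75 -0.77]
```

View pics/w39.png

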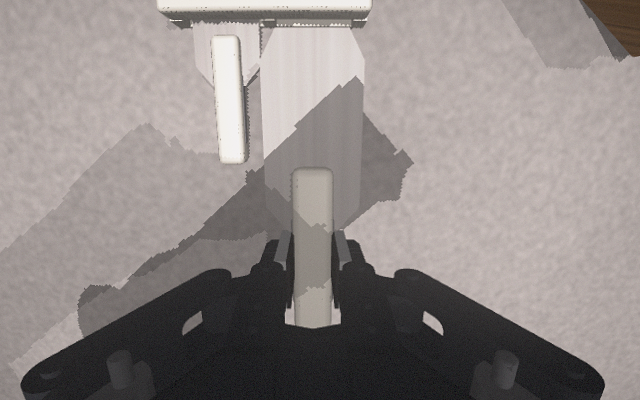

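```bash
python3 -m jog '[{"x":1.7,"y":30,"z":1,"ax":0,"ay":0.002,"az":0,"grip":5},{"x":1.7,"y":55,"z":1,"ax":0,"ay":0.002,"az":0,"grip":5},{"x":1.7,"y":72,"z":1,"ax":0,"ay":0.002,"az":0,"grip":5},{"x":1.7,"y":80,"z":1,"ax":0,"ay":0.002,"az":0,"grip":5},{"x":1.7,"y":80,"z":1,"ax":0,"ay":0.002,"az":0,"grip":5}]';python3 -m jog '[{"x":0,"y":0,"z":0,"ax":0,"ay":0,"az":0,"grip":5},{"x":0,"y":0,"z":0,"ax":0,"ay":0,"az":0,"grip":5}]';python3 -c "
from h import *
goto(507.9-130*.7492,-423.2+130*.6624,17.6,-2.295)
im=get_image('wrist');v=bgr(im);cv2.imwrite('pics/w40.png',v)"
```

```text
clock: 42.5
eef_pos: [410.1, -337.7, 22.9]
tool_rot: [-1.574, 0.001, -2.297]
force: [0.1, 0.0, -1.8]
width: 18.2
clock: 42.7
eef_pos: [410.6, -339.3, 24.5]
tool_rot: [-1.57, 0.0, -2.298]
force: [0.9, 0.0, -0.4]
width: 18.2
at [ 410.6 -339.3   24.5] rot [-1.57   0.    -2.298] shift [-1.6  6.9 -1.5] turn [-0.    -0.003 -0.   ] rows>= 0.1 q7 -0.67
```

View pics/w40.png

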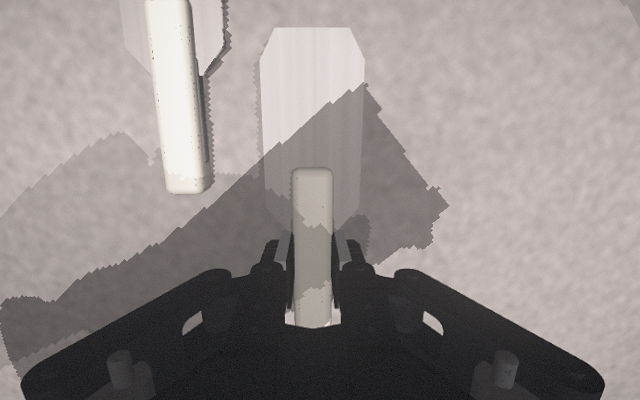

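```bash
python3 -m jog '[{"x":-1.4,"y":3,"z":-1,"ax":0,"ay":-0.003,"az":0,"grip":5},{"x":-1.4,"y":6.5,"z":-1,"ax":0,"ay":-0.003,"az":0,"grip":5},{"x":-1.4,"y":6.5,"z":-1,"ax":0,"ay":-0.003,"az":0,"grip":5},{"x":-1.4,"y":6.5,"z":-1,"ax":0,"ay":-0.003,"az":0,"grip":5},{"x":-1.4,"y":6.5,"z":-1,"ax":0,"ay":-0.003,"az":0,"grip":5}]';python3 -c "
from h import *
goto(507.9-90*.7492,-423.2+90*.6624,17.6,-2.295)"
```

```text
clock: 43.25
eef_pos: [410.1, -337.4, 17.2]
tool_rot: [-1.572, 0.0, -2.295]
force: [-0.3, 0.3, -1.5]
width: 18.1
at [ 410.1 -337.4   17.2] rot [-1.572  0.    -2.295] shift [-0.5 -0.5 40.1] turn [ 0.001 -0.    -0.   ] rows>= 0.8 q7 -0.66
```

```bash
python3 -m jog '[{"x":-0.4,"y":-0.6,"z":10,"ax":0,"ay":0,"az":0,"grip":5},{"x":-0.4,"y":-0.6,"z":20,"ax":0,"ay":0,"az":0,"grip":5},{"x":-0.4,"y":-0.6,"z":28,"ax":0,"ay":0,"az":0,"grip":5},{"x":-0.4,"y":-0.6,"z":35,"ax":0,"ay":0,"az":0,"grip":5},{"x":-0.4,"y":-0.6,"z":40,"ax":0,"ay":0,"az":0,"grip":5}]';python3 -c "
from h import *
goto(507.9-53*.7492,-423.2+53*.6624,17.6,-2.295)
im=get_image('wrist');v=bgr(im);cv2.imwrite('pics/w41.png',v)"
```

```text
clock: 43.75
eef_pos: [441.0, -364.1, 17.6]
tool_rot: [-1.572, -0.0, -2.295]
force: [-0.1, -0.0, -1.3]
width: 18.4
at [ 441.  -364.1   17.6] rot [-1.572 -0.    -2.295] shift [-0.   0.  36.2] turn [0.001 0.    0.   ] rows>= 0.7 q7 -0.75
```

View pics/w41.png

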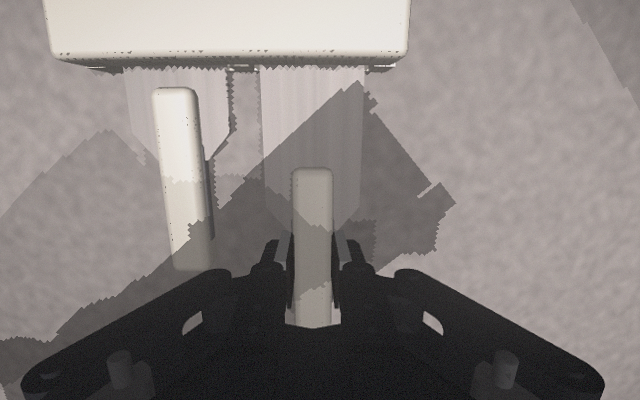

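```bash
python3 -m jog '[{"x":0,"y":0,"z":8,"ax":0,"ay":0,"az":0,"grip":5},{"x":0,"y":0,"z":16,"ax":0,"ay":0,"az":0,"grip":5},{"x":0,"y":0,"z":23,"ax":0,"ay":0,"az":0,"grip":5},{"x":0,"y":0,"z":30,"ax":0,"ay":0,"az":0,"grip":5},{"x":0,"y":0,"z":32,"ax":0,"ay":0,"az":0,"grip":5}]';python3 -m jog '[{"x":0,"y":0,"z":2,"ax":0,"ay":0,"az":0,"grip":5},{"x":0,"y":0,"z":3,"ax":0,"ay":0,"az":0,"grip":5},{"x":0,"y":0,"z":4,"ax":0,"ay":0,"az":0,"grip":5},{"x":0,"y":0,"z":4,"ax":0,"ay":0,"az":0,"grip":5}]';python3 -c "
from h import *
goto(507.9-53*.7492,-423.2+53*.6624,17.6,-2.295)"
```

```text
clock: 44.3
eef_pos: [465.2, -385.4, 17.7]
tool_rot: [-1.571, -0.0, -2.295]
force: [-0.1, -0.1, -1.5]
width: 18.2
clock: 44.7
eef_pos: [467.3, -387.3, 17.7]
tool_rot: [-1.572, 0.0, -2.295]
force: [0.5, 0.8, -0.4]
width: 18.3
at [ 467.3 -387.3   17.7] rot [-1.572  0.    -2.295] shift [0.  0.1 1.2] turn [ 0.001 -0.    -0.   ] rows>= 0.0 q7 -0.81
```

```bash
python3 -m jog '[{"x":0,"y":0,"z":1,"ax":0,"ay":0,"az":0,"grip":5},{"x":0,"y":0,"z":2,"ax":0,"ay":0,"az":0,"grip":5},{"x":0,"y":0,"z":3,"ax":0,"ay":0,"az":0,"grip":5},{"x":0,"y":0,"z":3,"ax":0,"ay":0,"az":0,"grip":5}]';python3 -m jog '[{"x":0,"y":0,"z":1,"ax":0,"ay":0,"az":0,"grip":5},{"x":0,"y":0,"z":2,"ax":0,"ay":0,"az":0,"grip":5},{"x":0,"y":0,"z":2,"ax":0,"ay":0,"az":0,"grip":5}]'
```

```text
clock: 45.1
eef_pos: [468.1, -387.9, 17.2]
tool_rot: [-1.576, 0.001, -2.295]
force: [-4.4, 3.5, 0.9]
width: 18.2
clock: 45.4
eef_pos: [468.2, -387.8, 16.9]
tool_rot: [-1.58, 0.002, -2.295]
force: [-6.4, 5.9, 1.7]
width: 18.4
```

Against the stop (~9 N). Release with a small opening (neighbour handle), lift, and inspect.

```bash
python3 -m jog '[{"x":0,"y":0,"z":0,"ax":0,"ay":0,"az":0,"grip":40},{"x":0,"y":0,"z":0,"ax":0,"ay":0,"az":0,"grip":40},{"x":0,"y":0,"z":0,"ax":0,"ay":0,"az":0,"grip":40},{"x":0,"y":0,"z":0,"ax":0,"ay":0,"az":0,"grip":40}]';python3 -m jog '[{"x":0,"y":-20,"z":0,"ax":0,"ay":0,"az":0,"grip":40},{"x":0,"y":-60,"z":0,"ax":0,"ay":0,"az":0,"grip":40},{"x":0,"y":-110,"z":-10,"ax":0,"ay":0,"az":0,"grip":40},{"x":0,"y":-150,"z":-20,"ax":0,"ay":0,"az":0,"grip":40},{"x":0,"y":-150,"z":-20,"ax":0,"ay":0,"az":0,"grip":40}]';python3 -m jog '[{"x":0,"y":0,"z":0,"ax":0,"ay":0,"az":0,"grip":40},{"x":0,"y":0,"z":0,"ax":0,"ay":0,"az":0,"grip":40}]';python3 -c "
from h import *
im=get_image('wrist');v=bgr(im);cv2.imwrite('pics/w42.png',cv2.resize(v[20:240,200:480],None,fx=2.7,fy=2.7,interpolation=0))"
```

```text
clock: 45.8
eef_pos: [469.1, -389.3, 17.0]
tool_rot: [-1.576, 0.0, -2.295]
force: [-4.8, 2.3, -1.3]
width: 39.7
clock: 46.3
eef_pos: [457.6, -380.7, 173.9]
tool_rot: [-1.561, -0.0, -2.296]
force: [-0.8, 0.1, 0.9]
width: 39.9
clock: 46.5
eef_pos: [456.6, -377.2, 167.1]
tool_rot: [-1.572, 0.001, -2.295]
force: [-0.4, 0.0, 0.7]
width: 39.9
```

View pics/w42.png

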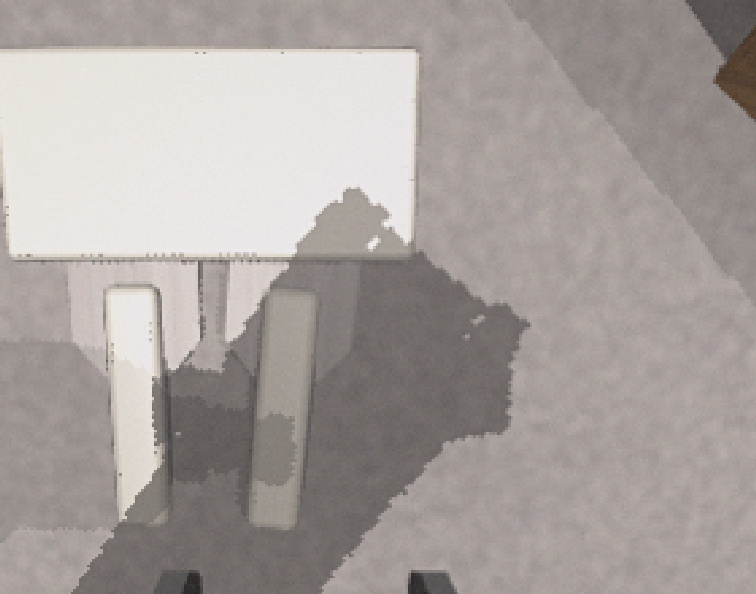

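```bash
python3 -c "
from h import *
im=get_image('wrist');m=np.array([528.4,-400]);d=np.array([.7492,-.6624]);y=np.array([.6624,.7492])
pts={'S1 front':(132,285),'S1 back':(144,523),'S2 front':(292,290),'S2 back':(273,527)}
for k,(a,b) in pts.items():
  w=cast(im,[[199.8+a/2.7,19.8+b/2.7]],18)[0,:2]-m;print(k,'along',(w@d).round(1),'lateral',(w@y).round(1))
for a in(60,300,380):
  w=cast(im,[[199.8+a/2.7,19.8+259/2.7]],35)[0,:2]-m;print('front',(w@d).round(1))
"
```

```text
S1 front along -9.2 lateral 28.2
S1 back along -96.2 lateral 28.5
S2 front along -10.9 lateral -27.3
S2 back along -97.7 lateral -20.0
front -0.5
front -0.6
front -0.5
```

```bash
python3 -c "
from h import *
goto(472.2,-382.0,60,-2.379)"
```

```text
at [ 456.1 -377.2  166.5] rot [-1.574  0.    -2.295] shift [ -7.  106.4  15.6] turn [ 0.003  0.084 -0.   ] rows>= 2.2 q7 -0.95
```

```bash
python3 -m jog '[{"x":-7,"y":30,"z":8,"ax":0,"ay":0.084,"az":0,"grip":40},{"x":-7,"y":65,"z":15.6,"ax":0,"ay":0.084,"az":0,"grip":40},{"x":-7,"y":106,"z":15.6,"ax":0,"ay":0.084,"az":0,"grip":40},{"x":-7,"y":106,"z":15.6,"ax":0,"ay":0.084,"az":0,"grip":40},{"x":-7,"y":106,"z":15.6,"ax":0,"ay":0.084,"az":0,"grip":40}]';python3 -m jog '[{"x":0,"y":0,"z":0,"ax":0,"ay":0,"az":0,"grip":40},{"x":0,"y":0,"z":0,"ax":0,"ay":0,"az":0,"grip":40}]';python3 -c "
from h import *
im=get_image('wrist');v=bgr(im);cv2.imwrite('pics/w43.png',v)
goto(472.2,-382.0,15,-2.379)"
```

```text
clock: 47.1
eef_pos: [471.6, -382.7, 61.1]
tool_rot: [-1.574, -0.001, -2.38]
force: [0.0, 0.2, 0.7]
width: 40.0
clock: 47.3
eef_pos: [473.2, -383.7, 63.7]
tool_rot: [-1.569, 0.0, -2.379]
force: [-0.4, 0.4, 0.3]
width: 40.1
at [ 473.2 -383.4   63.5] rot [-1.569e+00  1.000e-03 -2.379e+00] shift [-0.2 48.5 -1.8] turn [-0.002 -0.    -0.001] rows>= 1.0 q7 -0.93
```

View pics/w43.png

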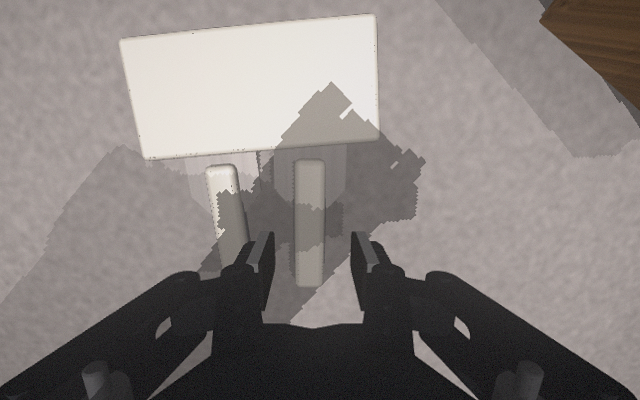

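```bash
python3 -m jog '[{"x":0,"y":15,"z":-1.5,"ax":0,"ay":0,"az":0,"grip":38},{"x":0,"y":30,"z":-1.5,"ax":0,"ay":0,"az":0,"grip":38},{"x":0,"y":40,"z":-1.5,"ax":0,"ay":0,"az":0,"grip":38},{"x":0,"y":48,"z":-1.5,"ax":0,"ay":0,"az":0,"grip":38},{"x":0,"y":48,"z":-1.5,"ax":0,"ay":0,"az":0,"grip":38}]';python3 -m jog '[{"x":0,"y":0,"z":0,"ax":0,"ay":0,"az":0,"grip":5},{"x":0,"y":0,"z":0,"ax":0,"ay":0,"az":0,"grip":5},{"x":0,"y":0,"z":0,"ax":0,"ay":0,"az":0,"grip":5},{"x":0,"y":0,"z":0,"ax":0,"ay":0,"az":0,"grip":5}]';python3 -c "
from h import *
m=np.array([528.4,-400]);d=np.array([.7492,-.6624]);y=np.array([.6624,.7492])
w=m-55*d-30*y;print((read_state()['eef_pos'][:2]-m)@np.c_[d,y])
goto(w[0],w[1],16,-2.295)"
```

```text
clock: 47.85
eef_pos: [470.6, -380.7, 12.0]
tool_rot: [-1.575, -0.0, -2.379]
force: [-0.8, -0.0, -0.3]
width: 38.1
clock: 48.25
eef_pos: [471.5, -381.5, 14.0]
tool_rot: [-1.571, 0.0, -2.379]
force: [-0.0, 0.2, -0.0]
width: 18.6
[-54.85225253 -23.84409203]
at [ 471.5 -381.5   14. ] rot [-1.571  0.    -2.379] shift [ 6.1 -2.   0.4] turn [ 0.001 -0.084 -0.   ] rows>= 0.6 q7 -0.88
```

Straighten (move laterally 6 mm, turn −0.084) with a slight lift, then push home.

```bash
python3 -m jog '[{"x":1.5,"y":-1,"z":0,"ax":0,"ay":-0.02,"az":0,"grip":5},{"x":3,"y":-1,"z":0,"ax":0,"ay":-0.042,"az":0,"grip":5},{"x":4.5,"y":-1,"z":0,"ax":0,"ay":-0.065,"az":0,"grip":5},{"x":6,"y":-1,"z":0,"ax":0,"ay":-0.084,"az":0,"grip":5},{"x":6,"y":-1,"z":0,"ax":0,"ay":-0.084,"az":0,"grip":5}]';python3 -m jog '[{"x":0,"y":0,"z":1,"ax":0,"ay":0,"az":0,"grip":5},{"x":0,"y":0,"z":2,"ax":0,"ay":0,"az":0,"grip":5},{"x":0,"y":0,"z":3,"ax":0,"ay":0,"az":0,"grip":5},{"x":0,"y":0,"z":4,"ax":0,"ay":0,"az":0,"grip":5},{"x":0,"y":0,"z":4,"ax":0,"ay":0,"az":0,"grip":5}]'
```

```text
clock: 48.75
eef_pos: [466.7, -385.9, 14.7]
tool_rot: [-1.572, 0.0, -2.295]
force: [-0.5, -0.8, -2.0]
width: 18.6
clock: 49.25
eef_pos: [468.4, -386.5, 14.2]
tool_rot: [-1.577, 0.001, -2.295]
force: [-5.4, 5.0, 1.3]
width: 18.7
```

```bash
python3 -m jog '[{"x":0,"y":0.7,"z":-0.8,"ax":0,"ay":0,"az":0,"grip":5},{"x":0,"y":1,"z":-1.3,"ax":0,"ay":0,"az":0,"grip":5},{"x":0,"y":1,"z":-1.3,"ax":0,"ay":0,"az":0,"grip":5}]';python3 -m jog '[{"x":0,"y":0,"z":0,"ax":0,"ay":0,"az":0,"grip":26},{"x":0,"y":0,"z":0,"ax":0,"ay":0,"az":0,"grip":34},{"x":0,"y":0,"z":0,"ax":0,"ay":0,"az":0,"grip":38},{"x":0,"y":0,"z":0,"ax":0,"ay":0,"az":0,"grip":38}]';python3 -c "
from h import *
im=get_image('wrist');v=bgr(im);cv2.imwrite('pics/w44.png',v)"
```

```text
clock: 49.55
eef_pos: [468.4, -386.5, 13.9]
tool_rot: [-1.574, 0.001, -2.295]
force: [-4.0, 3.8, 6.3]
width: 18.1
clock: 49.95
eef_pos: [469.5, -387.7, 13.7]
tool_rot: [-1.571, 0.0, -2.295]
force: [-0.4, 0.2, -0.6]
width: 38.2
```

View pics/w44.png

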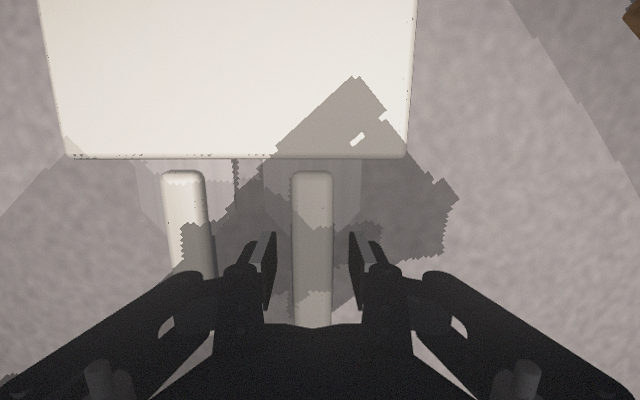

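```bash
python3 -m jog '[{"x":0,"y":-10,"z":0,"ax":0,"ay":0,"az":0,"grip":38},{"x":0,"y":-30,"z":0,"ax":0,"ay":0,"az":0,"grip":38},{"x":0,"y":-70,"z":0,"ax":0,"ay":0,"az":0,"grip":38},{"x":0,"y":-120,"z":0,"ax":0,"ay":0,"az":0,"grip":38},{"x":0,"y":-160,"z":-20,"ax":0,"ay":0,"az":0,"grip":38}]';python3 -m jog '[{"x":0,"y":-40,"z":0,"ax":0,"ay":0,"az":0,"grip":40},{"x":0,"y":-40,"z":-10,"ax":0,"ay":0,"az":0,"grip":40},{"x":0,"y":-40,"z":-10,"ax":0,"ay":0,"az":0,"grip":40},{"x":0,"y":-40,"z":-10,"ax":0,"ay":0,"az":0,"grip":40}]';python3 -c "
from h import *
im=get_image('wrist');v=bgr(im);cv2.imwrite('pics/w45.png',cv2.resize(v[20:240,200:480],None,fx=2.7,fy=2.7,interpolation=0));cv2.imwrite('pics/w45f.png',v)"
```

```text
clock: 50.5
eef_pos: [455.6, -376.4, 177.0]
tool_rot: [-1.567, -0.001, -2.295]
force: [0.8, -0.1, 0.9]
width: 38.3
clock: 50.9
eef_pos: [446.7, -366.9, 213.2]
tool_rot: [-1.573, 0.001, -2.295]
force: [-0.1, 0.1, -0.3]
width: 40.1
```

View pics/w45.png

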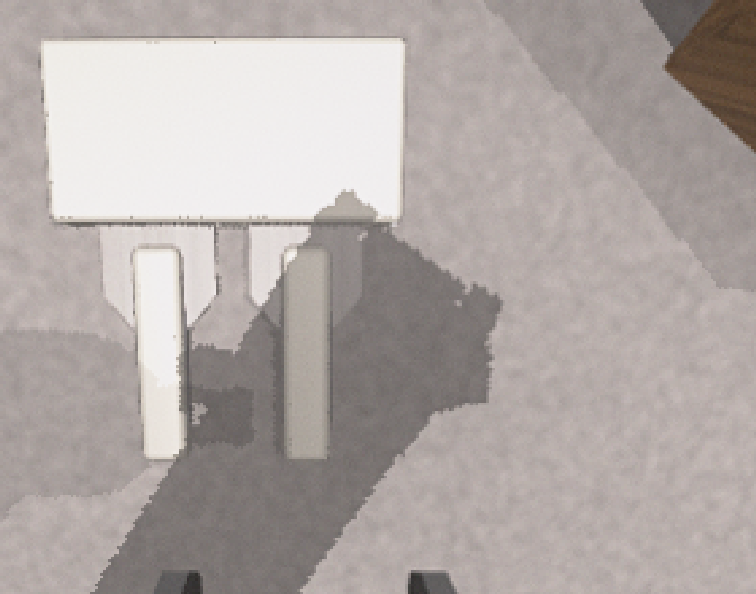

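View pics/w45f.png

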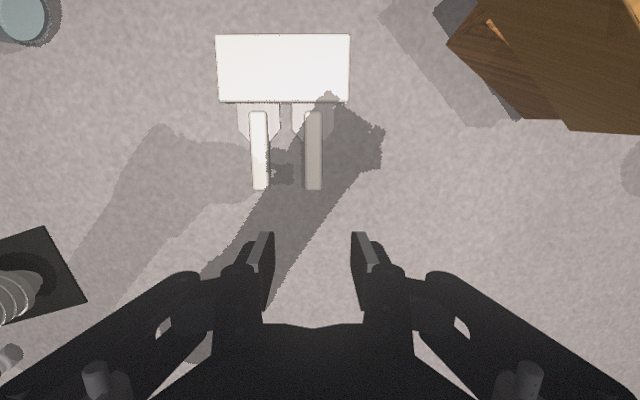

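```bash
python3 -c "
from h import *
im=get_image('wrist');m=np.array([528.4,-400]);d=np.array([.7492,-.6624]);y=np.array([.6624,.7492])
pts={'S1 front':(157,247),'S1 back':(165,458),'S2 front':(306,248),'S2 back':(307,458)}
for k,(a,b) in pts.items():
  w=cast(im,[[199.8+a/2.7,19.8+b/2.7]],18)[0,:2]-m;print(k,'along',(w@d).round(1),'lateral',(w@y).round(1))
s=get_image('side');cv2.imwrite('pics/s46.png',cv2.resize(bgr(s)[60:300,200:450],None,fx=2.5,fy=2.5,interpolation=2))
t=get_image('top');cv2.imwrite('pics/t46.png',cv2.resize(bgr(t)[120:310,200:500],None,fx=2.6,fy=2.6,interpolation=2))
"
```

```text
S1 front along -9.5 lateral 28.5
S1 back along -96.4 lateral 29.0
S2 front along -9.9 lateral -31.1
S2 back along -96.3 lateral -31.7
```

View pics/s46.png

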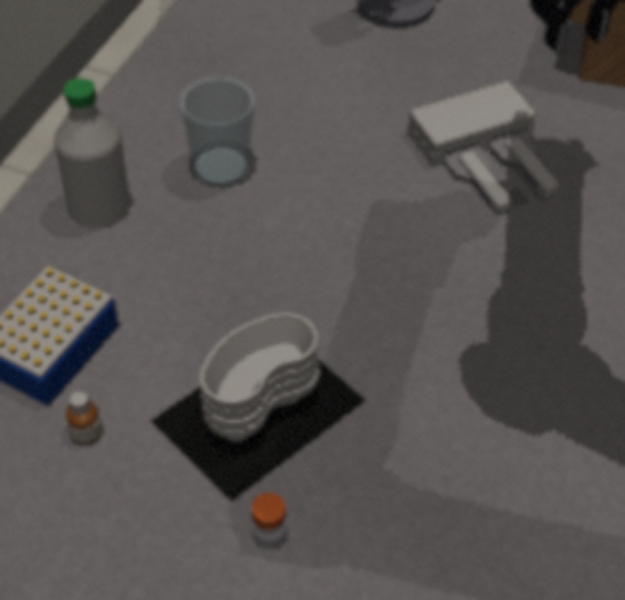

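View pics/t46.png

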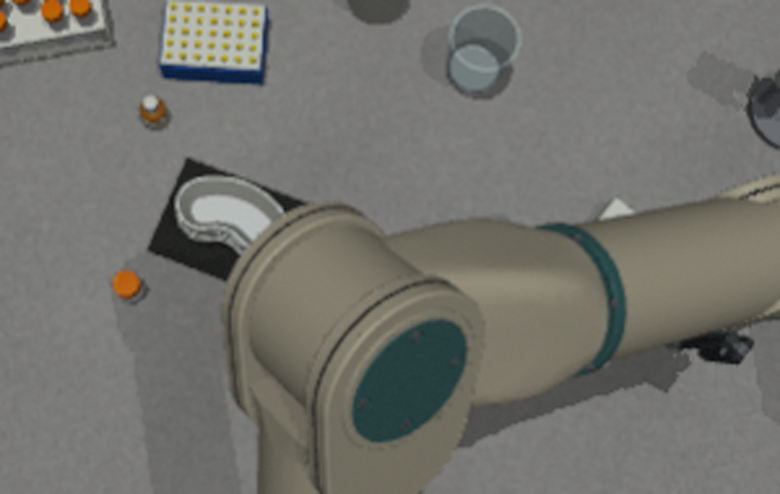

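```bash
python3 -c "
from cell import *
print(finish_job())"
```

```text
the job is handed in; nothing more can be done
None
```

The bench is clear and the job is handed in, at about 51 s on the robot's clock. There were three loose dishes, and all are nested on the fixed one. Both scrapers are in the dock, one per slot.

- **Dishes:** Each seated within about 1 mm of the height expected for full nesting, with light contact (7–13 N). The last side view shows four evenly spaced, level rims facing the same way. My image fits put each dish's origin within about 3 mm of the base dish's for the first two loose dishes. I did not re-measure the third from above.
- **Scrapers:** Each was pushed against its back stop at about 7–10 N. In the final picture both handles begin 9.5–9.9 mm in front of the block. The nominal figure is 8 mm, but the rounded handle ends make them read about 1 mm far. They agree to within 0.4 mm.
- **Mended along the way:**
  - One scraper lay too close to the base to grip at mid-handle, and my forward grip caught the blade's shoulders. I set it down farther out and gripped it again properly.
  - On release in its slot it then turned about 0.08 rad and backed out about 1.5 mm. I regrasped it, straightened it and pushed it home again.
- **Bystanders:** The arm stayed clear of the jar and the amber bottle. Both are upright in the last pictures and look undisturbed, though I did not re-measure them.

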